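# Load the key-blank magazine

### The arm

A 6-joint arm with a two-finger parallel gripper is mounted at the origin on a cart in front of the work surface, level with it; the furniture and walls round the work are solid. World frame = base frame: x ahead of the robot, y to its left, z up, the work surface at z = 0. Lengths are in mm, angles in degrees, forces in N, time in s.
With the tool pointing down it reaches from about 350 to 850 mm from the base axis. Payload 8.1 kg.
Tool frame: the origin (TCP) lies at the very end of the fingers, on their centre line; the grasp point (between the pads) lies 19 mm behind it; z points along the fingers, y is the line along which they close (so a half turn about z gives the same grasp; the last joint's range is limited). The gripper opens to 85 mm and grips with 20 to 120 N. Pads are 22 mm wide; open, the fingers measure 114 mm over their backs; the gripper's body (76 mm by 85 mm) begins 54 mm behind the grasp point. The pads swing forward as they close: fully open they stand 13 mm farther back than shut.
Start: joints at [-80.982, 7.471, 85.268, -0, 87.261, -4.893], TCP at [144.273, -582.401, 231.292] pointing down, gripper open.
Joint ranges: [-169.43, 169.43], [-51.17, 129.36], [1.28, 143.12], [-76.62, 256.62], [0, 156.53], [-152.29, 152.29]. Speed limits (degrees/s): [136.94, 136.94, 159.86, 180, 180, 180].

### API

Orientations are given as [roll, pitch, yaw] about the fixed x, y, z axes, in that order (R = Rz(yaw) Ry(pitch) Rx(roll)).
In Python, from bench import sense, eyes, job, models gives the robot as it stands. The module is installed in compiled form; this text tells all that it offers.
- The arm moves only by the tool apply_moves, never from a script. Its argument "rows" is a list of rows, each a list of 6 numbers: the shift along the tool's x, y, z in mm, then the turn, a rotation vector about the tool's x, y, z in rad. In form: [[dx, dy, dz, rx, ry, rz], ...]. A call has exactly 5 rows; each row shifts and turns the commanded pose from where the row before left it, along the tool's axes as they then stand; what a row does not reach is not made up. A row lasts 1/8 s, in which the tool goes at most 62.5 mm and 10.7 degrees, less where a joint would pass 70% of its speed; a pose out of reach is approached as far as the arm can. A call is refused whole if a number of a shift passes 62.5 or a number of a turn 0.188, either way. A call with a gripper value outside its range is refused whole. "fingers" is the finger opening in mm, from 0 to 85.4, set as the call begins (left out, the last holds). The fingers move at their own pace and stop on an object; "grip_force" is the grip in N (left out, the last holds). Time passes only in rows, so rows that do not move let the fingers close, or fill a call up. It gives the time, the measured TCP pose, the force, the opening and the grip force at its end, in the units of the state.
- sense(): the state, without advancing time (a new reading comes with each control period).
- eyes.snapshot(name): name is "scene" or "top"; returns (picture, depth): 420x560x3 uint8, red, green, blue; 420x560 float32, mm along the optical axis (not along the pixel's ray), 0 where there is no reading.
- eyes.get_calibration(name): a dict with "intrinsics" (3x3 intrinsics, pixels), "D" ([k1, k2, p1, p2, k3] as OpenCV has them; the pictures are not rectified), "R" (3x3) and "t" (3): a world point X has camera coordinates R X + t. Camera axes: x right, y down, z forward; pixel columns grow to the right and rows downward; lengths in mm; the calibration is good to about 2 mm. A picture is of the moment at which its call begins. get_calibration takes no time and is no camera call.
- job.hand_in(): hands the job in; it is judged then, once.
Trained networks look in the newest picture that a camera, given by its name, has taken for a name from the list of things; names that differ only in an ending like _2 or _b are one class to them, and where a whole thing is asked for, a point or a joint stands for the part that bears it (a point fixed in the world has none). Each returns a list of dicts, best first, with "confidence" (0 to 1); they miss things now and then, are a little off and sometimes report something else, mostly with a low value. They report only what shows in the picture. A call takes as long as a camera call.
- models.boxes_of(name, camera): "xyz" ([x, y, z] in mm, in world coordinates, good to about 4 mm: the middle of the surface that is visible of it).
- models.cut_out(name, camera): "pixels" (420x560 bool, what is visible of it).
- models.place_of(name, camera): "xyz" ([x, y, z] in mm, in world coordinates, good to about 4 mm: a listed point, or the origin of a listed thing).
The state is a dict: "time": time; "joint_pos": joint angles; "qd": joint speeds; "joint_efforts": joint torques, N m; "tool_pos": TCP position; "tcp_rot": TCP orientation; "ft_force": force on the tool from outside, world axes, zero at the start; "wrist_torque": the same for the moment, N m; "finger_gap": finger opening in mm; "grip_force": force on a finger pad.
Only numpy, scipy, OpenCV 4.12 (cv2) and the standard library are available. Lean on these libraries where they do the work, as an engineer would, in place of code of your own. Each camera call takes 0.05 s, during which the arm holds its last target. There are 200 camera calls.

### The job

Fill the spring magazine of the key-blank feeder beside the key machine: work its lever through the zigzag gate from the run slot to the end of the load slot so that the shutter opens, then press every one of the large round-bowed brass blanks lying on the bench (some lie in small piles) down into the magazine against the spring, bow towards the lever, until it snaps flat under the latches at both ends. When all are in, bring the lever back to the end of the run slot so that the shutter closes over them. Do not knock over the oil bottle behind the feeder.

Things in the scene. Friction and masses are not known exactly. Their poses are not given: they have to be found in the camera images.
- feeder: Fixed feeder: dark base plate 237 x 90 mm, grey lever housing at one end, magazine (two aluminium guide towers) at the other. It stands on 8 mm feet. Origin: under the base plate, 8 mm above the bench, below the middle of the magazine. x points from the housing to the blade end, z up. Housing: x -165 to -61 mm, its steel gate plate at z = 104 mm. Lever pivot axis: x = -109 mm, z = 46 mm.
- seat (a point): Where a blank's mid point lies when it is the top blank held under the latches: in the middle of the magazine, 66.75 mm above the bench, axes as the feeder's. A blank goes in flat with its axes parallel to these. A blank laid in the mouth rests on the latches, mid point about 14 mm above here; pressed, it snaps in about 1 mm below here and stays; those under it lie 6.5 mm deeper each.
- follower (a joint): Spring follower, a plate inside the magazine under the blanks, m down from its top place (0 when empty, 0.0065 more for each blank held, travel 0.049). Spring 6.5 N, plus 0.9 N per blank; with the latches a press takes 8 to 18 N. It is 14 mm wide under the blade, so fingers at a blank's mid point pass it.
- latch_bow (a joint): Spring latch in the housing-side end wall, m pushed back (0 rest, 0.0065 most). Nose with a sloping top, 6 mm out, underside 70 mm above the bench. A like latch, latch_tip, sits in the other end wall. Guide towers leave 1.5 to 1.75 mm round a blank and flare open from 84 to 98 mm (their tops) above the bench, by 8 mm at the ends, 6 mm at the sides.
- latch_tip (a joint): The latch in the blade-side end wall, as latch_bow. Between the two towers the sides of the magazine are open, from 28 mm on the bow side to 36 mm on the blade side of the seat, so fingers holding a blank at its mid point go down beside it; closed fingertips can also press it from above there.
- blank1_mid (a point): Middle of key blank 1 (half its length, half-way up): flat brass blank 106 mm long, 6.5 mm thick, round bow of 38 mm diameter (13 mm hole), plain blade 20 mm wide, 0.11 kg, both faces alike. x points along the blade to its end (53 mm ahead); bow centre 34 mm and bow edge 53 mm behind, blade from 15 mm behind, centre of mass about 4 mm behind. Absent in some starts.
- blank2_mid (a point): the same point of key blank 2, alike in all; at the start it lies by itself; absent in some starts
- blank3_mid (a point): the same point of key blank 3, alike in all; at the start bottom of a pile; absent in some starts
- blank4_mid (a point): the same point of key blank 4, alike in all; at the start it lies on blank 1 (or lower, where those under it are absent); absent in some starts
- blank5_mid (a point): the same point of key blank 5, alike in all; at the start it lies on blank 3 (or lower, where those under it are absent); absent in some starts
- blank6_mid (a point): the same point of key blank 6, alike in all; at the start it lies on blank 4 (or lower, where those under it are absent); absent in some starts
- blank7_mid (a point): the same point of key blank 7, alike in all; at the start it lies on blank 5 (or lower, where those under it are absent); absent in some starts
- lever_knob (a point): Centre of the lever's black ball knob, 30 mm diameter, 148 mm above the bench in either end slot, 152 mm when upright; 98 mm from its pivot axis. Its 10 mm stick runs in 16 mm slots of the gate plate. Way from run to load in the feeder's axes: 29 mm along -x, 24 mm along +y, 29 mm along -x; back the same way. Takes about 2 N; stays where left.
- lever (a joint): swing of the lever, rad: 0 end of the run slot (leaning to the magazine), 0.3 upright, in line with the cross slot, 0.6 end of the load slot (leaning away)
- lever_side (a joint): sideways place of the lever, m: 0 in line with the run slot (12 mm to -y of the feeder's middle), 0.024 in line with the load slot (12 mm to +y)
- shutter (a joint): flat steel shutter that the lever moves over the magazine mouth, 99 to 103 mm above the bench, m: 0 closed (covers the bow half and the middle), 0.075 open (drawn into the housing)
- oiler: yellow oil bottle with a red spout, 40 mm wide and 123 mm tall, standing behind the feeder; origin at its foot, z up

How it is judged (in metres and radians):
On the way, in this order (a step that is already met when the one before it is completed fails the run):
1. the lever is at the end of the load slot and the shutter open (value of joint lever above 0.5 rad and value of joint lever_side above 0.016 m and value of joint shutter above 0.06 m), for 0.2 s.
2. every blank is in the magazine, flat, under the latches (z of blank1_mid in the frame of seat between -0.045 and 0.003 m and x of blank1_mid in the frame of seat between -0.006 and 0.006 m and y of blank1_mid in the frame of seat between -0.006 and 0.006 m and angle between the z axis of each of blank1_mid, blank2_mid, blank3_mid, blank4_mid, blank5_mid, blank6_mid, blank7_mid and the z axis of seat, either way round below 0.07 rad and z of blank2_mid in the frame of seat between -0.045 and 0.003 m and x of blank2_mid in the frame of seat between -0.006 and 0.006 m and y of blank2_mid in the frame of seat between -0.006 and 0.006 m and z of blank3_mid in the frame of seat between -0.045 and 0.003 m and x of blank3_mid in the frame of seat between -0.006 and 0.006 m and y of blank3_mid in the frame of seat between -0.006 and 0.006 m and z of blank4_mid in the frame of seat between -0.045 and 0.003 m and x of blank4_mid in the frame of seat between -0.006 and 0.006 m and y of blank4_mid in the frame of seat between -0.006 and 0.006 m and z of blank5_mid in the frame of seat between -0.045 and 0.003 m and x of blank5_mid in the frame of seat between -0.006 and 0.006 m and y of blank5_mid in the frame of seat between -0.006 and 0.006 m and z of blank6_mid in the frame of seat between -0.045 and 0.003 m and x of blank6_mid in the frame of seat between -0.006 and 0.006 m and y of blank6_mid in the frame of seat between -0.006 and 0.006 m and z of blank7_mid in the frame of seat between -0.045 and 0.003 m and x of blank7_mid in the frame of seat between -0.006 and 0.006 m and y of blank7_mid in the frame of seat between -0.006 and 0.006 m), for 0.3 s.
At the end, for the whole second after the job is handed in: every blank present lies flat in the magazine (within 6 mm along and across, 4 degrees, its top no more than 3 mm above the latched place), the lever is within 0.1 rad of the end of the run slot and the shutter is closed to within 14 mm (all of step 2 and value of joint lever below 0.1 rad and value of joint lever_side below 0.008 m and value of joint shutter below 0.014 m); the robot touches nothing.
It fails at once if the oil bottle is knocked over (angle between oiler's own z axis and vertical above 0.5 rad).
Of blank1, blank2, blank3, blank4, blank5, blank6, blank7 only 5 to 7 are there at a start; the rules pass over those that are not, and their reading is None.
At some moment in a run one of blank2 may be knocked a few centimetres aside while the robot is not near it.
Once in a run the grip may slacken for a moment while it holds something.
It also fails if it takes over 210 s, if anything falls off the work surface, if the arm or the gripper's body presses on something with over 40 N, if the wrist force passes 120 N, or if a joint passes its speed limit or range.

## Working session

There is one attempt and no reset: what is moved stays moved. The work goes in short steps, Python scripts to look and compute and a tool call to move; the robot and the scene stay as the last step left them, time stands still between calls to the robot, and variables do not carry over. Pictures are saved under pics/ and viewed, at most 14 in all, crops included, and the job is handed in when it is done.

Besides the shell and the picture viewer there is one more tool, called by a JSON object that holds its "op" and its "data", one argument or row to a line. apply_moves: Moves the arm, as the interface text tells. Its arguments: {"type":"object","properties":{"rows":{"type":"array"},"fingers":{"type":"number"},"grip_force":{"type":"number"}},"required":["rows"]}

```bash
mkdir -p pics
cat > h.py <<'E'
import numpy as np, cv2
from scipy.spatial.transform import Rotation as Ro
from bench import sense, eyes, job, models
def snap(n):
    return eyes.snapshot(n)
def world(n,px,depth):  # px Nx2, depth N
    c=eyes.get_calibration(n); K=np.array(c["intrinsics"],float); D=np.array(c["D"],float)
    u=cv2.undistortPoints(np.array(px,float).reshape(-1,1,2),K,D).reshape(-1,2)
    X=np.c_[u,np.ones(len(u))]*np.array(depth).reshape(-1,1)
    return (X-np.array(c["t"]).reshape(1,3))@np.array(c["R"])
def cloud(n,d):
    v,u=np.mgrid[0:420,0:560]; 
    return world(n,np.c_[u.ravel(),v.ravel()],d.ravel()).reshape(420,560,3)
def proj(n,P):
    c=eyes.get_calibration(n); R=np.array(c["R"]);t=np.array(c["t"],float)
    return cv2.projectPoints(np.array(P,float).reshape(-1,1,3),cv2.Rodrigues(R)[0],t,np.array(c["intrinsics"],float),np.array(c["D"],float))[0].reshape(-1,2)
E
python3 - <<'E'
from h import *
s=sense(); print({k:np.round(v,2) for k,v in s.items()})
for n in("scene","top"):
    p,d=snap(n); cv2.imwrite(f"pics/{n}0.png",cv2.resize(p[:,:,::-1],(784,588)))
    np.save(f"{n}0.npy",d)
    for q in("feeder","seat","lever_knob","oiler","blank1_mid"):
        print(n,q,[(np.round(r["xyz"]),round(r["confidence"],2)) for r in models.place_of(q,n)])
    c=eyes.get_calibration(n);print(-np.array(c["R"]).T@c["t"],c["intrinsics"][0][0])
E
```

```text
{'time': np.float64(0.0), 'joint_pos': array([-80.98,   7.51,  85.33,   0.  ,  87.26,  -4.89]), 'qd': array([ 0.01, -0.06,  0.01, -0.04,  0.12,  0.01]), 'joint_efforts': array([-0.000e+00, -5.694e+01, -5.006e+01, -0.000e+00,  1.000e-02,
        0.000e+00]), 'tool_pos': array([ 144.2 , -581.84,  230.23]), 'tcp_rot': array([-1.7989e+02, -1.0000e-02,  1.3910e+01]), 'ft_force': array([ 0.02, -0.27,  0.14]), 'wrist_torque': array([-0.01,  0.03, -0.06]), 'grip_force': np.float64(0.0), 'finger_gap': np.float64(85.36)}
scene feeder [(array([519., 218., 150.]), 0.71), (array([438., 196.,  10.]), 0.57)]
scene seat [(array([438., 203.,  65.]), 0.61)]
scene lever_knob [(array([522., 216., 148.]), 0.81), (array([539.,  52.,   2.]), 0.4)]
scene oiler [(array([694., 106.,  -3.]), 0.89)]
scene blank1_mid [(array([540.,  53.,   4.]), 0.71)]
[-156.12656967  547.26997925  670.1275811 ] 525.0915295322709
top feeder [(array([439., 199.,   5.]), 0.9)]
top seat [(array([436., 199.,  65.]), 0.91)]
top lever_knob [(array([526., 214., 151.]), 0.68)]
top oiler [(array([694., 101.,   3.]), 0.84)]
top blank1_mid [(array([540.,  52.,  -1.]), 0.64)]
[ 357.44551967  177.30335577 1278.66788569] 533.12030812193
```

View pics/top0.png

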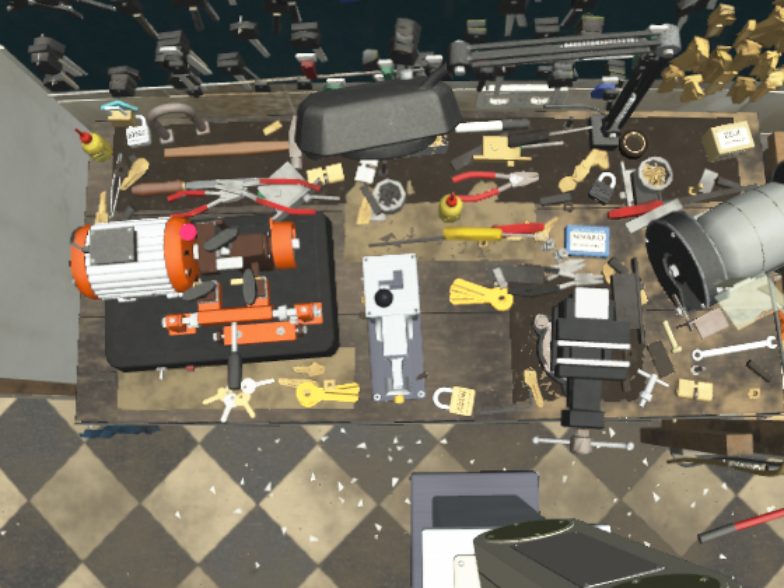

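View pics/scene0.png

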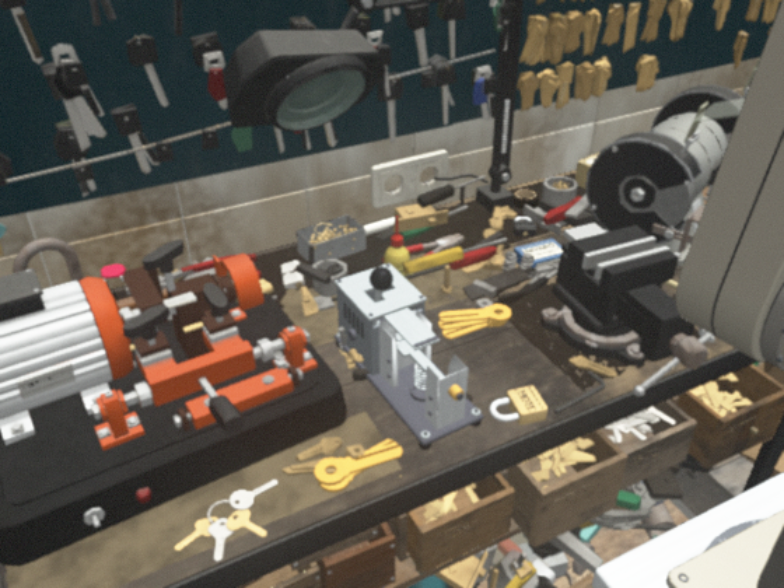

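Top view: the feeder's magazine is at (397,365), with the housing and knob at (384,297). There is a pile at (480,293) with its bow to the right and a pile at (328,393) with its bow to the left. I'll look closer at the piles and find the heights.

Run:
```python
from h import *
p,d=snap("top"); C=cloud("top",d); np.save("C0.npy",C)
def crop(a,b,c,e,im): return cv2.resize(im[a:b,c:e],None,fx=7,fy=7,interpolation=cv2.INTER_CUBIC)
A=crop(195,225,315,370,p); B=crop(265,295,205,260,p)
cv2.imwrite("pics/crop1.png",np.vstack([A,B])[:,:,::-1])
np.set_printoptions(linewidth=250)
for nm,(a,b,c,e) in {"R":(195,225,315,370),"L":(265,295,205,260)}.items():
    print(nm,C[a,c],C[b,e]); print(np.round(C[a:b:2,c:e:2,2]).astype(int))
for q in("blank1_mid","blank2_mid","blank3_mid"):
  for n in("top","scene"):
    snap(n)
    m=models.cut_out(q,n); print(q,n,[(r["pixels"].sum(),round(r["confidence"],2),np.round(np.argwhere(r["pixels"]).mean(0))) for r in m], [(np.round(r["xyz"]),round(r["confidence"],2)) for r in models.place_of(q,n)])
# feeder yaw: base & gate plate
for zr in((100,107),(95,99),(8,20)):
    M=(C[...,2]>zr[0])&(C[...,2]<zr[1])&(abs(C[...,1]-205)<60)&(C[...,0]>370)&(C[...,0]<640)
    P=C[M]; 
    if len(P)>10: print(zr,len(P),P.mean(0).round(1),cv2.minAreaRect(P[:,:2].astype(np.float32)))
```

```text
R [586.22290196 120.02956614   3.63344662] [510.79533049 -11.01146924   5.4143924 ]
[[   4    3    5   -1   -1    3   -1    2    6    3    5   -1    2    0    3    0   34   36   34   52   50   50   33   38   38   39   39   44]
 [   4    0    0    4    4   -1   -1    2    3    4    3    1   -4    4    1    3   33   30   34   47   45   47   48   39   35   38   44   42]
 [   1    1    2   -4    2   20   25   14    1   -1    1    2    3    1    0    0   39   31   33   33   48   46   49   35   36   40   36   37]
 [   2    2    2    1    5   19   21   21   18   20    7   -1    1    3   -5    2    1   -2    3    9   48   46   47   14   32   40   41   42]
 [   2    2    2    3   26   20   21   16   19   22   20   19   24    0    3    0    5    4    3   10   15   48   48   50    3   -2    6    3]
 [   6    4   -1   11   20   20   21   23   17   21   23   19   18   21   18   21   -1    1    4   10   13   54   47   -2    4   -1   25   23]
 [   1    1    3   13   13   13   24   22   19   23   25   22   20   19   21   20   21   21   20   21   21   25   19   20   35   34   37   32]
 [   0    3    
[... 3625 characters left out ...]
., 319.,   7.]), 0.37)]
blank2_mid scene [] []
blank3_mid top [(np.int64(173), 0.53, array([210., 273.]))] [(array([381., 317.,   5.]), 0.68)]
blank3_mid scene [(np.int64(7213), 0.6, array([252., 288.])), (np.int64(120), 0.56, array([342., 247.])), (np.int64(300), 0.41, array([201., 272.]))] []
(100, 107) 445 [465.8 202.5 103.9] ((482.0110168457031, 207.90769958496094), (212.08302307128906, 68.65718078613281), 4.064413547515869)
(95, 99) 88 [437.  199.9  97.3] ((439.9317321777344, 198.32513427734375), (126.32904052734375, 64.9133529663086), 3.9090261459350586)
(8, 20) 1155 [446.3 199.2  16.7] ((503.00311279296875, 205.3548126220703), (116.1529769897461, 265.5331726074219), 89.78240203857422)
```

View pics/crop1.png

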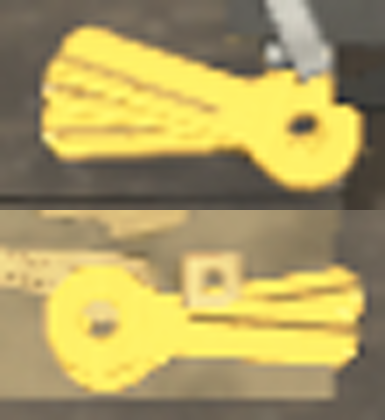

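```bash
cat >> h.py <<'E'
def avg(n,k=6):
    L=[snap(n) for _ in range(k)]; d=np.array([x[1] for x in L]); d[d==0]=np.nan
    return L[-1][0],np.nan_to_num(np.nanmedian(d,0)),np.mean([x[0] for x in L],0).astype(np.uint8)
E
python3 - <<'E'
from h import *
p,d,m=avg("top",8); C=cloud("top",d); np.save("C0.npy",C); cv2.imwrite("top0m.png",m[:,:,::-1])
G=(C[...,2]>101)&(C[...,2]<107)&(abs(C[...,1]-205)<60)&(C[...,0]>495)&(C[...,0]<640)
P=C[G];print(len(P),P.mean(0).round(1),cv2.minAreaRect(P[:,:2].astype(np.float32)))
hsv=cv2.cvtColor(m,cv2.COLOR_RGB2HSV); Y=((hsv[...,0]>18)&(hsv[...,0]<32)&(hsv[...,1]>110)&(hsv[...,2]>190))
np.set_printoptions(linewidth=260)
out=[]
for a,b,c,e in((193,227,315,371),(263,297,203,261)):
    z=np.where(Y[a:b,c:e],C[a:b,c:e,2],0)
    cm=cv2.applyColorMap((np.clip(z,0,25)*10).astype(np.uint8),cv2.COLORMAP_JET)
    im=np.vstack([cv2.resize(x,(392,280),interpolation=i) for x,i in ((m[a:b,c:e,::-1],cv2.INTER_CUBIC),(cm,0))]); out.append(im)
    zz=z[z>3]; print(np.histogram(zz,bins=np.arange(3,28,1)))
cv2.imwrite("pics/hm.png",np.hstack(out))
q=Y.astype(np.uint8); n,l,st,ce=cv2.connectedComponentsWithStats(q)
for i in range(1,n):
    if st[i,4]>25: 
        u=l==i; print(st[i],ce[i].round(),np.median(C[u],0).round())
E
```

```text
56 [499.  205.7 104.5] ((498.56182861328125, 214.6306915283203), (6.943150043487549, 57.706565856933594), 0.11237246543169022)
(array([  3,   1,   7,  20,  41,  23,   9,   8,   5,  11,  26,  17,  19,   4,   7,  17,  76, 141, 120,  46,   7,   0,   0,   0]), array([ 3,  4,  5,  6,  7,  8,  9, 10, 11, 12, 13, 14, 15, 16, 17, 18, 19, 20, 21, 22, 23, 24, 25, 26, 27]))
(array([  2,   1,   6,  14,  54,  34,  20,  20,  18,  74, 127, 135,  91,   7,   4,   2,   0,   0,   0,   0,   0,   0,   0,   0]), array([ 3,  4,  5,  6,  7,  8,  9, 10, 11, 12, 13, 14, 15, 16, 17, 18, 19, 20, 21, 22, 23, 24, 25, 26, 27]))
[534  15   6   6  28] [537.  17.] [ 835. -271.  417.]
[497  27   9  14  85] [502.  33.] [ 847. -239.  330.]
[531  29  13  10  65] [537.  34.] [ 848. -314.  326.]
[513  37   9   6  30] [518.  40.] [ 832. -269.  332.]
[548  36   8  13  53] [552.  41.] [ 835. -344.  327.]
[489  53  12  11  51] [495.  57.] [ 840. -262.  236.]
[548  57   9   6  31] [551.  60.] [ 838. -390.  229.]
[61 95 12 12 70] [ 67. 102.] [817. 726.  64.]
[ 91 113  13  20  70] [ 97. 122.] [776. 660.  26.]
[460 117  13  14  48] [466. 124.] [ 744. -242.   64.]
[316 140  14  13  84] [323. 148.] [687.  99.  64.]
[257 145   7  13  54] [260. 151.] [697. 251.   9.]
[317 162  42   8 231] [339. 165.] [643.  66.  74.]
[431 188   7  14  48] [434. 194.] [ 585. -168.   15.]
[321 199  45  23 622] [342. 210.] [545.  61.  20.]
[211 259  20   9  77] [223. 264.] [421. 338.  11.]
[211 272  46  19 540] [232. 281.] [381. 325.  14.]
[282 282   7   6  36] [285. 285.] [370. 194.  81.]
```

View pics/hm.png

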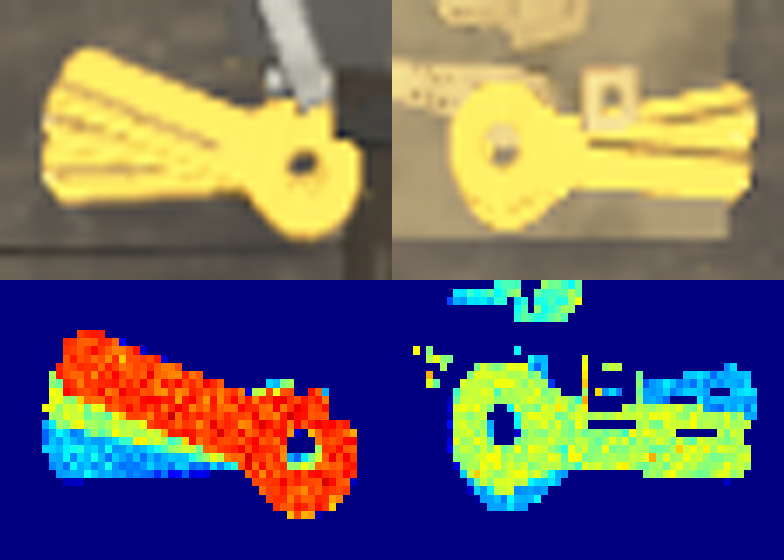

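Run:
```python
from h import *
p,d,m=avg("scene",6); C=cloud("scene",d); np.save("S0.npy",C); cv2.imwrite("sc0m.png",m[:,:,::-1])
out=[]
for c,a in((305,205),(200,305)):
    out.append(cv2.resize(m[a:a+45,c:c+95,::-1],None,fx=7,fy=7,interpolation=cv2.INTER_CUBIC)[:290])
cv2.imwrite("pics/sc.png",np.vstack(out))
```

```text
(no output)
```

View pics/sc.png

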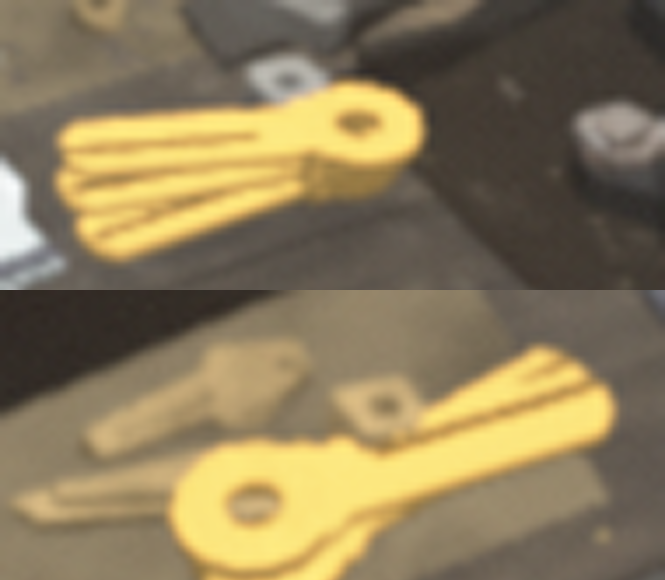

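The close view shows three grooved blanks in the right pile and two in the left, so five in all. The tan key parts there are clutter. Next I'll fit the poses.

```bash
cat >> h.py <<'E'
from scipy.optimize import minimize, least_squares
from scipy.spatial import cKDTree
def sdf(L):
    x,y=L[:,0],L[:,1]
    a=np.hypot(x+34,y)-19
    qx=np.abs(x-16)-37; qy=np.abs(y)-10
    b=np.hypot(np.maximum(qx,0),np.maximum(qy,0))+np.minimum(np.maximum(qx,qy),0)
    return np.minimum(a,b)
gx,gy=np.meshgrid(np.arange(-53,54,3.),np.arange(-19,20,3.)); T=np.c_[gx.ravel(),gy.ravel()]; T=T[(sdf(T)<-1)&(np.hypot(T[:,0]+34,T[:,1])>8)]
def fitblank(band,allow,yaw0,c0):
    k=cKDTree(allow)
    def cost(p):
        c,s=np.cos(p[2]),np.sin(p[2]); R=np.array([[c,-s],[s,c]])
        o=np.maximum(sdf((band-p[:2])@R),0)
        g=np.maximum(k.query(T@R.T+p[:2])[0]-2.,0)
        return np.minimum(o,8).mean()*3+np.minimum(g,8).mean()*3
    best=None
    for dy in np.radians([-12,-4,4,12]):
        for ox,oy in((0,0),(8,0),(-8,0),(0,8),(0,-8)):
            r=minimize(cost,[c0[0]+ox,c0[1]+oy,yaw0+dy],method="Nelder-Mead",options=dict(initial_simplex=np.array([c0[0]+ox,c0[1]+oy,yaw0+dy])+np.array([[0,0,0],[6,0,0],[0,6,0],[0,0,.15]])))
            if best is None or r.fun<best.fun: best=r
    return best.x,best.fun
def yellow(m):
    h=cv2.cvtColor(m,cv2.COLOR_RGB2HSV); return (h[...,0]>18)&(h[...,0]<32)&(h[...,1]>110)&(h[...,2]>190)
E
cat > fit.py <<'E'
from h import *
import sys
def piles(C,m,only=None):
    Y=yellow(m)
    for nm,(x0,x1,y0,y1),yaw0,tops in (("R",(500,590,0,125),100,(20.5,14.2,7.5)),("L",(335,412,255,385),-95,(14.2,7.5))):
        M=Y&(C[...,0]>x0)&(C[...,0]<x1)&(C[...,1]>y0)&(C[...,1]<y1)
        P=C[M]
        for t in tops:
            b=P[abs(P[:,2]-t)<3][:,:2]; a=P[P[:,2]>t-3][:,:2]
            if len(b)<20: continue
            c0=a.mean(0); x,f=fitblank(b,a,np.radians(yaw0),c0)
            print(nm,t,len(b),"mid",x[:2].round(1),"yaw",np.degrees(x[2]).round(1),"cost",round(f,2))
if __name__=="__main__":
    for n,m in(("C0","top0m"),("S0","sc0m")):
        print(n); piles(np.load(n+".npy"),cv2.imread(m+".png")[:,:,::-1].copy())
E
python3 fit.py
python3 - <<'E'
from h import *
np.set_printoptions(linewidth=250)
C=np.load("C0.npy"); S=np.load("S0.npy")
for nm,A in(("top",C),("scene",S)):
    P=A.reshape(-1,3); P=P[(P[:,0]>340)&(P[:,0]<640)&(abs(P[:,1]-205)<75)]
    for lo,hi in((100,110),(94,100),(10,20)):
        Q=P[(P[:,2]>lo)&(P[:,2]<hi)]; print(nm,lo,len(Q),np.percentile(Q,[1,50,99],axis=0).round(0).tolist())
H=C[170:300,255:312,2]
print(np.round(H[::5,::3]).astype(int)); print(C[170,255],C[299,311])
E
```

```text
C0
R 20.5 409 mid [549.3  52.4] yaw 70.0 cost 0.04
R 14.2 82 mid [547.4  55.9] yaw 77.3 cost 0.18
R 7.5 106 mid [542.6  56.3] yaw 88.6 cost 0.08
L 14.2 422 mid [380.4 317.3] yaw -94.8 cost 1.05
L 7.5 115 mid [383.6 314.7] yaw -82.0 cost 1.36
S0
R 20.5 389 mid [547.4  49.9] yaw 69.5 cost 0.07
R 14.2 126 mid [543.2  52.6] yaw 75.2 cost 0.07
R 7.5 146 mid [538.6  53. ] yaw 86.8 cost 0.14
L 14.2 728 mid [378.7 316.7] yaw -94.7 cost 0.11
L 7.5 189 mid [379.6 314.8] yaw -79.4 cost 1.72
top 100 531 [[388.0, 177.0, 100.0], [468.0, 202.0, 105.0], [502.0, 228.0, 108.0]]
top 94 145 [[376.0, 169.0, 94.0], [403.0, 194.0, 98.0], [504.0, 236.0, 100.0]]
top 10 1458 [[368.0, 134.0, 13.0], [429.0, 195.0, 17.0], [587.0, 275.0, 20.0]]
scene 100 722 [[432.0, 164.0, 101.0], [474.0, 203.0, 104.0], [579.0, 245.0, 110.0]]
scene 94 361 [[375.0, 164.0, 94.0], [479.0, 209.0, 97.0], [587.0, 245.0, 100.0]]
scene 10 1827 [[365.0, 133.0, 11.0], [423.0, 223.0, 17.0], [585.0, 277.0, 20.0]]
[[  2   0   1   2   2  -1   2   1   2   2   2   2   2   2  54  54  54  53  54]
 [  3   5   4  61  61  58   3   1   1   2   3   1 
[... 1307 characters left out ...]
 16  17  18  18  18  22  72  72  18  18  17  19  18   2   3   1]
 [  2   0   2   1  17  17  17  18  16  72  69  19  16  17  17  17  17   4   1]
 [  2   0   1   1  17  17  17  95  17  71  72  18 100  19  17  16   2   2   0]
 [  9   0   0   3  17  18  17  93  19  74  74  17 100  18  18  17   2   0   3]
 [ 15   0   1   0  17  17  17  96  95  96  95  97  99  18  16  23  17   0   0]
 [ 14   0   0   1  17  17  17  18  17  80  82  14  15   2   0   1   1   2  17]
 [  2   1   0   2   3   0   1   2   3   2   1   2   2   2   2   2   1   2   2]
 [  0   0   3   0   1   0   0   0   1   1   3   3   3   2   2   0   1   1   1]]
[650.95080081 265.83446599   1.75729023] [336.39016396 134.09430923   0.63906952]
```

Run:
```python
from h import *
C=np.load("C0.npy"); S=np.load("S0.npy")
for nm,A in(("top",C),("scene",S)):
    P=A.reshape(-1,3); P=P[(P[:,0]>340)&(P[:,0]<640)&(abs(P[:,1]-205)<75)]
    Q=P[(P[:,2]>110)&(P[:,2]<117)][:,:2].astype(np.float32)
    k=cKDTree(Q); Q=Q[[len(x)>4 for x in k.query_ball_point(Q,5.5)]]
    print(nm,len(Q),cv2.minAreaRect(Q))
    # orient by edges: fit rect 104 x W with uniform soft cost
    def cost(p,Q=Q):
        c,s=np.cos(p[2]),np.sin(p[2]); L=(Q-p[:2])@np.array([[c,-s],[s,c]])
        o=np.abs(L)-np.array([p[3],p[4]])/2
        return np.minimum(np.maximum(o,0),5).sum()+0.12*len(Q)*(p[3]+p[4])/10*1.0
    best=min((minimize(cost,[Q[:,0].mean(),Q[:,1].mean(),a,104,70],method="Nelder-Mead",options=dict(maxiter=4000,maxfev=4000)) for a in(0,.05,.1)),key=lambda r:r.fun)
    x=best.x; a=x[2]; print("plate",x[:2].round(1),np.degrees(a).round(2),x[3:].round(1))
    ctr=x[:2]-113*np.array([np.cos(a),np.sin(a)]); print("origin from plate",ctr.round(1))
    Q=P[(P[:,2]>13.5)&(P[:,2]<20.5)][:,:2].astype(np.float32)
    k=cKDTree(Q); Q=Q[[len(z)>6 for z in k.query_ball_point(Q,6)]]
    print("base",len(Q),cv2.minAreaRect(Q), Q[Q[:,0]<470][:,1].min(), Q[:,0].min())
    # knob sphere
    B=P[(P[:,2]>140)&(P[:,2]<170)]
    r=least_squares(lambda c:np.linalg.norm(B-c,axis=1)-15,[525,214,150],loss="soft_l1"); print("knob",r.x.round(1),len(B),np.abs(r.fun).mean())
    # magazine inner: tower pixels z 88..99
    Q=P[(P[:,2]>90)&(P[:,2]<99)&(P[:,0]<450)]; print(np.percentile(Q,[2,98],axis=0).round())
for n in("top","scene"):
    snap(n); print([np.round(r["xyz"],1) for q in("seat","feeder","lever_knob") for r in models.place_of(q,n)])
```

```text
top 1312 ((549.9585571289062, 206.4275665283203), (96.20301055908203, 83.89095306396484), 3.1763827800750732)
plate [549.8 206.4] 3.04 [94.7 82.3]
origin from plate [436.9 200.4]
base 1417 ((477.0268249511719, 198.34375), (147.10531616210938, 225.68914794921875), 86.44891357421875) 131.45322 359.98105
knob [523.7 216.9 150.1] 152 0.4519147326913671
[[377. 178.  90.]
 [403. 217.  99.]]
scene 1169 ((547.8477783203125, 203.40594482421875), (98.03893280029297, 84.73705291748047), 2.9739749431610107)
plate [547.6 204. ] 3.09 [95.1 82.9]
origin from plate [434.7 197.9]
base 1696 ((479.0868835449219, 199.04763793945312), (150.45916748046875, 234.9342803955078), 86.92343139648438) 130.00667 357.75146
knob [522.4 214.1 149.6] 228 0.4450427798896246
[[374. 175.  90.]
 [403. 215.  99.]]
[array([439.3, 199.4,  62.5]), array([ 5.453e+02,  5.330e+01, -1.000e-01]), array([440.6, 198.1,   3.2]), array([526.7, 216. , 149.7])]
[array([435.7, 201.7,  63.1]), array([438.3, 198.1,   8.6]), array([546. ,  49.3,  14.2]), array([520.2, 218.1, 151.9])]
```

```bash
cat >> h.py <<'E'
def rows(target,n,frm=None):
    "target x,y,z,yaw -> n equal rows (tool down). Yaw change applied as equal parts."
    s=sense()
    if frm is None: p=np.array(s["tool_pos"]);y=s["tcp_rot"][2]
    else: p=np.array(frm[:3],float);y=frm[3]
    dy=(target[3]-y+180)%360-180; dp=(np.array(target[:3])-p)/n; o=[]
    for i in range(n):
        a=np.radians(y+dy*i/n); dx,dyy,dz=dp
        o.append([round(np.cos(a)*dx+np.sin(a)*dyy,1),round(np.sin(a)*dx-np.cos(a)*dyy,1),round(-dz,1),0,0,round(-np.radians(dy)/n,4)])
    return o
def P(*t,n=5,frm=None):
    for r in rows(t,n,frm): print(r)
def st():
    s=sense(); print(round(s["time"],2),np.round(s["tool_pos"],1),np.round(s["tcp_rot"],2),"F",np.round(s["ft_force"],1),"gap",round(s["finger_gap"],1),round(s["grip_force"],1))
E
python3 -c "
from h import *
P(523,215.5,230,3,n=20)"
```

```text
[np.float64(28.0), np.float64(-34.2), np.float64(0.1), 0, 0, np.float64(0.0095)]
[np.float64(27.6), np.float64(-34.4), np.float64(0.1), 0, 0, np.float64(0.0095)]
[np.float64(27.3), np.float64(-34.7), np.float64(0.1), 0, 0, np.float64(0.0095)]
[np.float64(27.0), np.float64(-35.0), np.float64(0.1), 0, 0, np.float64(0.0095)]
[np.float64(26.7), np.float64(-35.2), np.float64(0.1), 0, 0, np.float64(0.0095)]
[np.float64(26.3), np.float64(-35.5), np.float64(0.1), 0, 0, np.float64(0.0095)]
[np.float64(26.0), np.float64(-35.7), np.float64(0.1), 0, 0, np.float64(0.0095)]
[np.float64(25.6), np.float64(-36.0), np.float64(0.1), 0, 0, np.float64(0.0095)]
[np.float64(25.3), np.float64(-36.2), np.float64(0.1), 0, 0, np.float64(0.0095)]
[np.float64(24.9), np.float64(-36.4), np.float64(0.1), 0, 0, np.float64(0.0095)]
[np.float64(24.6), np.float64(-36.7), np.float64(0.1), 0, 0, np.float64(0.0095)]
[np.float64(24.2), np.float64(-36.9), np.float64(0.1), 0, 0, np.float64(0.0095)]
[np.float64(23.9), np.float64(-37.1), np.float64(0.1), 0, 0, np.float64(0.0095)]
[np.float64(23.5), np.float64(-37.4), np.float64(0.1), 0, 0, np.float64(0.0095)]
[np.float64(23.2), np.float64(-37.6), np.float64(0.1), 0, 0, np.float64(0.0095)]
[np.float64(22.8), np.float64(-37.8), np.float64(0.1), 0, 0, np.float64(0.0095)]
[np.float64(22.5), np.float64(-38.0), np.float64(0.1), 0, 0, np.float64(0.0095)]
[np.float64(22.1), np.float64(-38.2), np.float64(0.1), 0, 0, np.float64(0.0095)]
[np.float64(21.7), np.float64(-38.4), np.float64(0.1), 0, 0, np.float64(0.0095)]
[np.float64(21.4), np.float64(-38.6), np.float64(0.1), 0, 0, np.float64(0.0095)]
```

{"op": "apply_moves", "data": {
  "rows": [
    [27.4,-34.6,0,0,0,0.0095],
    [27.4,-34.6,0,0,0,0.0095],
    [27.4,-34.6,0,0,0,0.0095],
    [27.4,-34.6,0,0,0,0.0095],
    [27.4,-34.6,0,0,0,0.0095]
  ],
  "fingers": 60
}}

```text
time: 3.28
tool_pos: [239.9, -382.1, 231.5]
tcp_rot: [180.0, -0.0, 11.2]
ft_force: [0.5, -0.1, 0.5]
finger_gap: 60.0
grip_force: 0.0
```

{"op": "apply_moves", "data": {
  "rows": [
    [25.6,-36,0,0,0,0.0095],
    [25.6,-36,0,0,0,0.0095],
    [25.6,-36,0,0,0,0.0095],
    [25.6,-36,0,0,0,0.0095],
    [25.6,-36,0,0,0,0.0095]
  ]
}}

```text
time: 3.9
tool_pos: [334.4, -182.5, 231.6]
tcp_rot: [180.0, -0.0, 8.4]
ft_force: [0.1, -0.8, -0.1]
finger_gap: 60.2
grip_force: 0.0
```

{"op": "apply_moves", "data": {
  "rows": [
    [23.9,-37.1,0,0,0,0.0095],
    [23.9,-37.1,0,0,0,0.0095],
    [23.9,-37.1,0,0,0,0.0095],
    [23.9,-37.1,0,0,0,0.0095],
    [23.9,-37.1,0,0,0,0.0095]
  ]
}}

```text
time: 4.53
tool_pos: [429.1, 17.1, 231.6]
tcp_rot: [180.0, -0.1, 5.7]
ft_force: [0.3, -0.5, 0.2]
finger_gap: 60.2
grip_force: 0.0
```

{"op": "apply_moves", "data": {
  "rows": [
    [22.1,-38.2,0,0,0,0.0095],
    [22.1,-38.2,0,0,0,0.0095],
    [22.1,-38.2,0,0,0,0.0095],
    [22.1,-38.2,0,0,0,0.0095],
    [0,0,0,0,0,0.0095]
  ]
}}

```text
time: 5.15
tool_pos: [503.8, 177.8, 230.8]
tcp_rot: [-180.0, 0.0, 3.2]
ft_force: [0.3, -0.6, 0.1]
finger_gap: 59.9
grip_force: 0.0
```

Run:
```python
from h import *
st(); P(523,215.5,180,3,n=1)
for n in("top","scene"):
    snap(n); print([np.round(r["xyz"],1) for r in models.place_of("lever_knob",n)])
```

```text
5.15 [503.8 177.8 230.8] [-1.7997e+02  4.0000e-02  3.1800e+00] F [ 0.3 -0.6  0.1] gap 59.9 0.0
[np.float64(21.2), np.float64(-36.6), np.float64(50.8), 0, 0, np.float64(0.0031)]
[]
[array([523.9, 218.7, 149.1]), array([438.6, 196.6,  11.1])]
```

{"op": "apply_moves", "data": {
  "rows": [
    [21.2,-36.6,10,0,0,0.003],
    [0,0,30,0,0,0],
    [0,0,30,0,0,0],
    [0,0,31,0,0,0],
    [0,0,0,0,0,0]
  ]
}}

```text
time: 5.98
tool_pos: [520.6, 211.4, 127.7]
tcp_rot: [179.9, 0.3, 2.8]
ft_force: [-0.7, 0.3, 0.3]
finger_gap: 59.9
grip_force: 0.0
```

{"op": "apply_moves", "data": {
  "rows": [
    [0,0,0,0,0,0],
    [0,0,0,0,0,0],
    [0,0,0,0,0,0],
    [0,0,0,0,0,0],
    [0,0,0,0,0,0]
  ],
  "fingers": 20,
  "grip_force": 40
}}

```text
time: 6.6
tool_pos: [524.0, 213.5, 132.8]
tcp_rot: [-180.0, -0.2, 2.9]
ft_force: [-1.3, -1.7, 6.4]
finger_gap: 28.1
grip_force: 39.2
```

{"op": "apply_moves", "data": {
  "rows": [
    [6,0,-1.5,0,0,0],
    [6,0,-1.2,0,0,0],
    [6,0,-0.8,0,0,0],
    [6,0,-0.4,0,0,0],
    [5,0,-0.1,0,0,0]
  ]
}}

```text
time: 7.22
tool_pos: [552.1, 214.7, 135.0]
tcp_rot: [-180.0, -0.0, 2.9]
ft_force: [-4.3, 0.4, 6.0]
finger_gap: 28.0
grip_force: 40.4
```

{"op": "apply_moves", "data": {
  "rows": [
    [0,0,0,0,0,0],
    [0,0,0,0,0,0],
    [0,6,0,0,0,0],
    [0,6,0,0,0,0],
    [0,4,0,0,0,0]
  ]
}}

```text
time: 7.85
tool_pos: [553.3, 198.4, 135.0]
tcp_rot: [-180.0, -0.1, 2.8]
ft_force: [0.7, 1.0, 4.6]
finger_gap: 27.7
grip_force: 40.3
```

{"op": "apply_moves", "data": {
  "rows": [
    [0,4,0,0,0,0],
    [0,4,0,0,0,0],
    [0,1.5,0,0,0,0],
    [0,0,0,0,0,0],
    [0,0,0,0,0,0]
  ]
}}

```text
time: 8.48
tool_pos: [553.3, 191.6, 134.9]
tcp_rot: [-179.8, -0.1, 2.9]
ft_force: [-0.5, 12.4, 3.6]
finger_gap: 27.2
grip_force: 40.5
```

{"op": "apply_moves", "data": {
  "rows": [
    [5,0,0.1,0,0,0],
    [6,0,0.4,0,0,0],
    [6,0,0.8,0,0,0],
    [6,0,1.2,0,0,0],
    [6,0,1.5,0,0,0]
  ]
}}

```text
time: 9.1
tool_pos: [581.2, 193.0, 130.0]
tcp_rot: [-179.8, 0.1, 2.9]
ft_force: [-3.9, 11.2, 1.8]
finger_gap: 27.5
grip_force: 39.6
```

{"op": "apply_moves", "data": {
  "rows": [
    [2,0,0,0,0,0],
    [2,0,0,0,0,0],
    [0,0,0,0,0,0],
    [0,0,0,0,0,0],
    [0,0,0,0,0,0]
  ]
}}

```text
time: 9.72
tool_pos: [584.7, 193.1, 129.0]
tcp_rot: [-179.8, 0.1, 3.0]
ft_force: [-2.0, 12.3, -2.4]
finger_gap: 27.5
grip_force: 39.5
```

Run:
```python
from h import *
st()
p,d=snap("scene"); C=cloud("scene",d); cv2.imwrite("pics/lev.png",p[160:340,180:380,::-1].repeat(3,0).repeat(3,1))
print([np.round(r["xyz"],1) for r in models.place_of("lever_knob","scene")])
```

```text
9.72 [584.7 193.1 129. ] [-1.7981e+02  1.1000e-01  2.9600e+00] F [-2.  12.3 -2.4] gap 27.5 39.5
[array([573.2, 197.4, 149.9])]
```

View pics/lev.png

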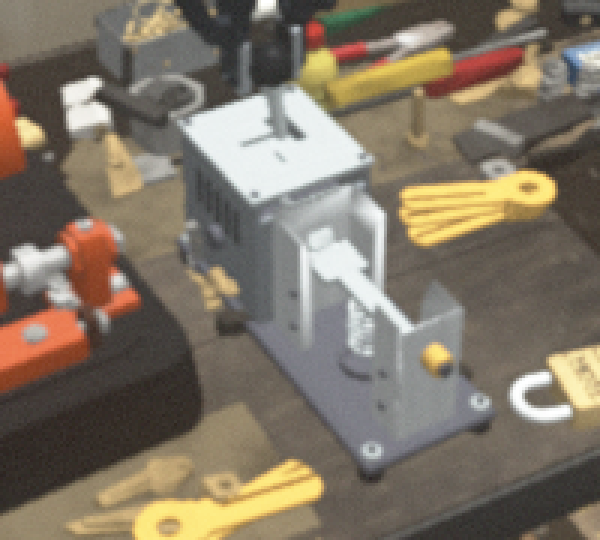

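{"op": "apply_moves", "data": {
  "rows": [
    [0,-1,0,0,0,0],
    [0,0,0,0,0,0],
    [0,0,-30,0,0,0],
    [0,0,-40,0,0,0],
    [0,0,-40,0,0,0]
  ],
  "fingers": 60
}}

```text
time: 10.45
tool_pos: [585.8, 190.9, 241.1]
tcp_rot: [180.0, 0.0, 2.8]
ft_force: [-0.3, 0.0, -0.0]
finger_gap: 60.0
grip_force: 0.0
```

{"op": "apply_moves", "data": {
  "rows": [
    [0,55,0,0,0,0],
    [0,55,0,0,0,0],
    [0,55,0,0,0,0],
    [0,30,0,0,0,0],
    [0,0,0,0,0,0]
  ],
  "fingers": 34
}}

```text
time: 11.08
tool_pos: [595.5, -6.1, 240.1]
tcp_rot: [179.9, 0.0, 2.6]
ft_force: [-0.5, 0.9, -0.3]
finger_gap: 34.1
grip_force: 0.0
```

```bash
cat > mag.py <<'E'
from h import *
st()
Z={}
for n in("top","scene"):
    p,d,m=avg(n,4); A=cloud(n,d); np.save("mag_"+n+".npy",A)
    P=A.reshape(-1,3); P=P[(P[:,0]>340)&(P[:,0]<640)&(abs(P[:,1]-205)<75)]
    B=P[(P[:,2]>138)&(P[:,2]<170)]
    if len(B)>30:
        r=least_squares(lambda c:np.linalg.norm(B-c,axis=1)-15,[573,195,150],loss="soft_l1"); print(n,"knob",r.x.round(1),len(B),np.abs(r.fun).mean().round(2))
    a=np.radians(3.05); o=np.array([439.5,199]); R=np.array([[-np.cos(a),-np.sin(a)],[np.sin(a),-np.cos(a)]])
    L=np.c_[(P[:,:2]-o)@R.T,P[:,2]]
    Q=L[(L[:,2]>93)&(L[:,2]<100)]
    for s,nm in((Q[Q[:,0]>20],"tip tower"),(Q[(Q[:,0]<-10)&(Q[:,0]>-75)],"bow tower")):
        if len(s)>10: print(nm,len(s),np.percentile(s,[2,10,50,90,98],axis=0).round(1)[:,:2].tolist())
    Q=L[(L[:,2]>66)&(L[:,2]<76)&(abs(L[:,0])<70)&(abs(L[:,1])<25)]; print("follower",len(Q),np.percentile(Q,[3,50,97],axis=0).round(1).tolist())
    print([(q,np.round(r["xyz"],1)) for q in("seat","lever_knob","latch_bow","latch_tip","follower") for r in models.boxes_of(q,n)[:1]])
E
python3 mag.py; python3 -c "
from h import *
m,d=snap('top'); cv2.imwrite('pics/topm.png',cv2.resize(m[175:295,255:315,::-1],None,fx=5,fy=5,interpolation=cv2.INTER_CUBIC))"
```

```text
11.07 [595.5  -6.1 240.1] [1.7995e+02 2.0000e-02 2.6200e+00] F [-0.5  0.9 -0.3] gap 34.1 0.0
top knob [575.9 195.8 150.3] 152 0.66
tip tower 85 [[36.1, -20.1], [39.3, -19.0], [57.2, -2.4], [61.9, 17.0], [62.8, 18.5]]
bow tower 81 [[-63.7, -33.6], [-63.0, -29.0], [-53.9, 18.9], [-34.3, 26.7], [-30.7, 33.1]]
follower 376 [[-52.5, -14.8, 69.0], [-18.1, -1.4, 71.7], [45.2, 11.9, 74.7]]
[('seat', array([485.5, 200.5,  77.8])), ('lever_knob', array([572.9, 194.7, 159.4])), ('follower', array([450.8, 198.5,  70. ]))]
scene knob [574.3 192.9 149.6] 212 0.49
tip tower 162 [[37.2, -18.5], [41.8, -18.3], [61.4, 3.4], [64.7, 19.4], [65.3, 20.7]]
bow tower 243 [[-70.8, -38.6], [-63.9, -29.4], [-59.7, 2.5], [-33.3, 30.1], [-27.8, 38.1]]
follower 540 [[-54.5, -18.8, 66.8], [-22.4, 1.2, 71.0], [64.2, 22.5, 75.3]]
[('seat', array([485.2, 215. ,  68.4])), ('lever_knob', array([561.7, 195.8, 148.6])), ('follower', array([449. , 198.9,  73. ]))]
```

View pics/topm.png

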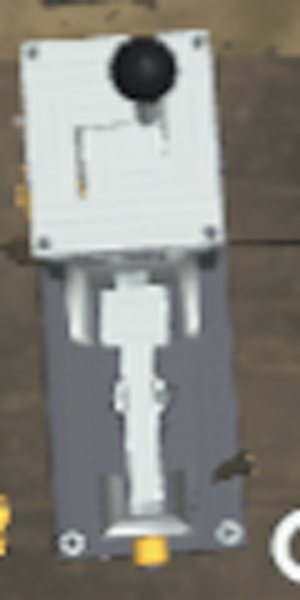

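Run:
```python
from h import *
Y=None
for n,f in(("mag_top","top0m"),("mag_scene","sc0m")):
    C=np.load(n+".npy"); M=~yellow(cv2.imread(f+".png")[:,:,::-1].copy())&(C[...,2]>12)
    for nm,mid,yaw in(("R1",(548.3,51.2),69.8),("L1",(379.6,317),-94.8)):
        a=np.radians(yaw); L=(C[...,:2]-mid)@np.array([[np.cos(a),-np.sin(a)],[np.sin(a),np.cos(a)]])
        K=M&(abs(L[...,0])<45)&(abs(L[...,1])<50)
        H=np.zeros((10,10),int)
        for (x,y),z in zip(L[K],C[K][:,2]):
            i,j=int((x+50)//10),int((y+50)//10); H[i,j]=max(H[i,j],int(z))
        print(n,nm,"rows: blank x -50.. step10; cols: y -50.. step 10");print(H)
```

```text
mag_top R1 rows: blank x -50.. step10; cols: y -50.. step 10
[[649 644 635 614   0   0   0   0   0   0]
 [651 646 638 622   0 530   0   0 298 288]
 [651 648 640 628   0 574 547   0 302   0]
 [652 649 642 634 626 581  15 657 658 658]
 [652 650 648 655 657 657 658 658 658 658]
 [657 657 657 658 658 658 658 658 658 658]
 [657 658 657 657 658 658 656   0   0   0]
 [657 657 656 632   0   0   0   0   0   0]
 [643   0   0   0   0   0   0   0   0   0]
 [  0   0   0   0   0   0   0   0   0   0]]
mag_top L1 rows: blank x -50.. step10; cols: y -50.. step 10
[[ 0  0  0  0  0  0  0  0  0  0]
 [ 0  0  0  0  0  0  0  0 12  0]
 [ 0  0  0  0  0  0  0 13  0 13]
 [ 0  0  0  0  0  0  0  0 13  0]
 [ 0  0  0  0  0 17 19 16 14 13]
 [ 0  0  0  0  0 16 16 15  0  0]
 [ 0  0  0  0  0 15  0 13  0  0]
 [ 0  0  0  0  0 12  0  0  0  0]
 [ 0  0  0  0  0 16  0  0  0  0]
 [ 0  0  0  0  0  0  0  0  0  0]]
mag_scene R1 rows: blank x -50.. step10; cols: y -50.. step 10
[[ 41 424 449  36  16   0  17   0   0   0]
 [359 425 449 434  18   0  16   0   0   0]
 [362 425 449 433   0   0  19   0   0   0]
 [424 446 449   0   0  14  18   0   0   0]
 [441 447 446  32   0   0   0   0   0   0]
 [445 446  31   0   0   0   0   0   0   0]
 [346 344 342   0   0   0   0   0   0   0]
 [343 343 341   0   0   0   0   0   0   0]
 [337   0   0   0   0  14  15   0   0   0]
 [  0   0   0   0   0  14  13   0   0   0]]
mag_scene L1 rows: blank x -50.. step10; cols: y -50.. step 10
[[ 0  0  0  0  0  0  0  0  0  0]
 [ 0  0  0 12  0  0  0  0 12 12]
 [ 0  0  0  0  0  0  0  0 12 12]
 [ 0  0  0  0  0  0 15  0 15 12]
 [ 0  0  0  0  0 17 17 15 14 12]
 [ 0  0  0  0  0 16 14 14  0  0]
 [ 0  0  0  0  0  0 13  0  0  0]
 [ 0  0  0  0  0  0  0  0  0  0]
 [ 0  0  0  0  0  0  0  0  0  0]
 [ 0  0  0  0  0  0  0  0  0  0]]
```

Run:
```python
from h import *
for n,f in(("C0","top0m"),("S0","sc0m")):
    C=np.load(n+".npy"); m=cv2.imread(f+".png")[:,:,::-1].copy(); M=~yellow(m)&(C[...,2]>12)
    for nm,mid,yaw in(("R1",(548.3,51.2),69.8),):
        a=np.radians(yaw); L=(C[...,:2]-mid)@np.array([[np.cos(a),-np.sin(a)],[np.sin(a),np.cos(a)]])
        K=M&(abs(L[...,0])<50)&(abs(L[...,1])<50)
        H=np.zeros((10,10),int)
        for (x,y),z in zip(L[K],C[K][:,2]):
            i,j=int((x+50)//10),int((y+50)//10); H[i,j]=max(H[i,j],int(z))
        print(n,nm);print(H)
# square by L pile
    mid,yaw=(379.6,317),-94.8
    a=np.radians(yaw); L=(C[...,:2]-mid)@np.array([[np.cos(a),-np.sin(a)],[np.sin(a),np.cos(a)]])
    K=~yellow(m)&(C[...,2]>5)&(abs(L[...,0])<50)&(abs(L[...,1])<50)
    H=np.zeros((20,20),int)
    for (x,y),z in zip(L[K],C[K][:,2]):
        i,j=int((x+50)//5),int((y+50)//5); H[i,j]=max(H[i,j],int(round(z)))
    print("L");print(H[4:16])
```

```text
C0 R1
[[44 41 35 38  0  0  0  0  0  0]
 [42 40 48 47  0  0  0  0  0  0]
 [40 48 50 50  0  0  0  0  0  0]
 [49 51 51 48  0  0 14  0  0  0]
 [51 49 45  0  0  0  0  0  0  0]
 [37 35 34  0  0  0  0  0  0  0]
 [31  0  0  0  0  0  0  0  0  0]
 [ 0  0  0  0  0  0  0  0  0  0]
 [ 0  0  0  0  0  0  0  0  0  0]
 [ 0  0  0  0  0  0  0  0  0  0]]
L
[[ 0  0  0  0  0  0  0  0  0  0  0  0  0  0  9 13 11 11 12 11]
 [ 0  0  0  0  0  0  0  0  0  0  0  0  0  6  7  0 14  0 11 13]
 [ 0  0  0  0  0  0  0  0  0  0  0  0  0  0  0  0  9  0  0 12]
 [ 0  0  0  0  0  0  0  0  0  0  0  0  0 12  5  0 13 12  0 11]
 [ 0  0  0  0  0  0  0  0  0  0  0  0 10 12 16  0  0 12 12  0]
 [ 0  0  0  0  0  0  0  0  0  0 15 18 17 17 16  0  0  0  0  0]
 [ 0  0  0  0  0  0  0  0  0  0 13 16 16  0 14 13  0  0  0  0]
 [ 0  0  0  0  0  0  0  0  0  0 15 16 15 14 14 13  0  0  0  0]
 [ 0  0  0  0  0  0  0  0  0  0 14  0  0  6 14 11  0  0  0  0]
 [ 0  0  0  0  0  0  0  0  0  0  0  0  0  0  0  0  0  0  0  0]
 [ 0  0  0  0  0  0  0  0  0  0  0  0  8  0  0  0  0  0  0  0]
 [ 0  0  0  0  0  0  0  0  0  0 15  0  8  0  0  0  0  0  0  0]]
S0 R
[... 391 characters left out ...]
11 11]
 [ 0  0  0  0  0  0  0  0  0  0  0  0  0  0  0 11 13 11 11 11]
 [ 0  0  0  0  0  0  0  0  0  0  0  0 14  0  0  0 14 12 11 10]
 [ 0  0  0  0  0  0  0  0  0  0  0  0 13 10  0  0 14 14 13 11]
 [ 0  0  0  0  0  0  0  0  0  0  0 17 17 16 16  0 12 14 12  0]
 [ 0  0  0  0  0  0  0  8  0  0 15 17 16 16 15  0  0  0  0  0]
 [ 0  0  0  0  0  0  0 10  0  0 15 17  0 15 14  0  0  0  0  0]
 [ 0  0  0  0  0  0  0 10  0  0 15 16 15 14 13  0  0  0  0  0]
 [ 0  0  0  0  0  0  0 10  0  0  0  0 14 13 11  0  0  0  0  0]
 [ 0  0  0  0  0  0  0 10  0  0  0  0  0  0  0  0  0  0  0  0]
 [ 0  0  0  0  0  0  0 11  7  0  0  0  0  0  0  0  0  0  0  0]
 [ 0  0  0  0  0  0  0  7  8  0  0  0  0  0  0  0  0  0  0  0]]
```

```bash
python3 -c "
from h import *
P(555.2,70,90,70,n=10)"
```

```text
[np.float64(-3.7), np.float64(-7.5), np.float64(15.0), 0, 0, np.float64(-0.1172)]
[np.float64(-2.8), np.float64(-7.9), np.float64(15.0), 0, 0, np.float64(-0.1172)]
[np.float64(-1.8), np.float64(-8.1), np.float64(15.0), 0, 0, np.float64(-0.1172)]
[np.float64(-0.9), np.float64(-8.3), np.float64(15.0), 0, 0, np.float64(-0.1172)]
[np.float64(0.1), np.float64(-8.3), np.float64(15.0), 0, 0, np.float64(-0.1172)]
[np.float64(1.1), np.float64(-8.3), np.float64(15.0), 0, 0, np.float64(-0.1172)]
[np.float64(2.0), np.float64(-8.1), np.float64(15.0), 0, 0, np.float64(-0.1172)]
[np.float64(3.0), np.float64(-7.8), np.float64(15.0), 0, 0, np.float64(-0.1172)]
[np.float64(3.9), np.float64(-7.4), np.float64(15.0), 0, 0, np.float64(-0.1172)]
[np.float64(4.7), np.float64(-6.9), np.float64(15.0), 0, 0, np.float64(-0.1172)]
```

{"op": "apply_moves", "data": {
  "rows": [
    [-3.7,-7.5,15,0,0,-0.1172],
    [-2.8,-7.9,15,0,0,-0.1172],
    [-1.8,-8.1,15,0,0,-0.1172],
    [-0.9,-8.3,15,0,0,-0.1172],
    [0.1,-8.3,15,0,0,-0.1172]
  ],
  "fingers": 30
}}

```text
time: 12.65
tool_pos: [575.2, 33.6, 164.9]
tcp_rot: [180.0, -0.0, 36.6]
ft_force: [-0.0, 0.7, -0.6]
finger_gap: 29.9
grip_force: 0.0
```

{"op": "apply_moves", "data": {
  "rows": [
    [1.1,-8.3,15,0,0,-0.1172],
    [2,-8.1,15,0,0,-0.1172],
    [3,-7.8,15,0,0,-0.1172],
    [3.9,-7.4,15,0,0,-0.1172],
    [4.7,-6.9,15,0,0,-0.1172]
  ]
}}

```text
time: 13.28
tool_pos: [555.1, 70.2, 89.9]
tcp_rot: [180.0, -0.0, 70.2]
ft_force: [0.3, -0.1, 0.2]
finger_gap: 30.3
grip_force: 0.0
```

```bash
python3 -c "
from h import *
p,d=snap('scene');cv2.imwrite('pics/r1.png',cv2.resize(p[180:270,280:400,::-1],None,fx=5,fy=5,interpolation=cv2.INTER_CUBIC))
st();P(555.2,70,13.5,69.8,n=1)"
```

```text
13.32 [553.2  70.9  87.5] [-1.7981e+02  5.0000e-02  7.0560e+01] F [-1.   0.9 -2.3] gap 29.6 0.0
[np.float64(-0.2), np.float64(2.2), np.float64(74.0), 0, 0, np.float64(0.0133)]
```

View pics/r1.png

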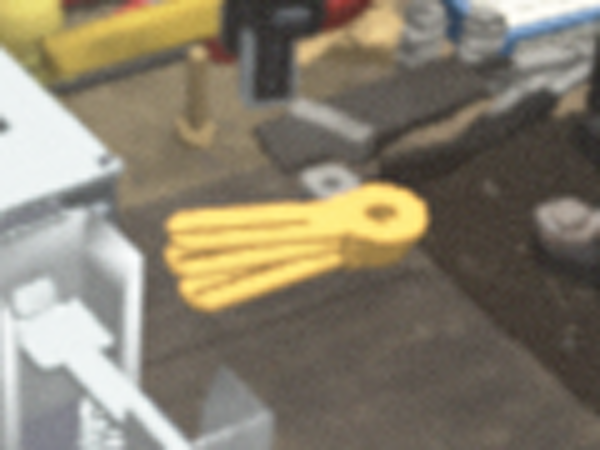

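{"op": "apply_moves", "data": {
  "rows": [
    [0,0,25,0,0,0],
    [0,0,25,0,0,0],
    [0,0,16,0,0,0],
    [0,0,7,0,0,0],
    [0,0,0,0,0,0]
  ]
}}

```text
time: 13.95
tool_pos: [555.1, 69.9, 17.3]
tcp_rot: [-180.0, 0.0, 70.0]
ft_force: [-0.8, 0.7, 0.2]
finger_gap: 30.1
grip_force: 0.0
```

{"op": "apply_moves", "data": {
  "rows": [
    [0,0,1,0,0,0],
    [0,0,1,0,0,0],
    [0,0,1,0,0,0],
    [0,0,0,0,0,0],
    [0,0,0,0,0,0]
  ]
}}

```text
time: 14.58
tool_pos: [555.1, 70.0, 14.3]
tcp_rot: [180.0, -0.0, 70.0]
ft_force: [-0.2, 0.9, 0.6]
finger_gap: 29.7
grip_force: 0.0
```

{"op": "apply_moves", "data": {
  "rows": [
    [0,0,0.5,0,0,0],
    [0,0,0,0,0,0],
    [0,0,0,0,0,0],
    [0,0,0,0,0,0],
    [0,0,0,0,0,0]
  ],
  "fingers": 14,
  "grip_force": 80
}}

```text
time: 15.2
tool_pos: [555.5, 70.0, 14.5]
tcp_rot: [180.0, -0.0, 70.0]
ft_force: [-2.3, -0.1, 5.5]
finger_gap: 17.3
grip_force: 78.2
```

{"op": "apply_moves", "data": {
  "rows": [
    [0,0,-8,0,0,0],
    [0,0,-20,0,0,0],
    [0,0,-40,0,0,0],
    [0,0,-40,0,0,0],
    [0,0,-30,0,0,0]
  ]
}}

```text
time: 15.82
tool_pos: [556.0, 70.0, 155.6]
tcp_rot: [179.8, -0.1, 70.0]
ft_force: [-0.3, -0.5, -1.3]
finger_gap: 17.0
grip_force: 78.4
```

Run:
```python
from h import *
st()
p,d=snap("scene"); cv2.imwrite("pics/g1.png",cv2.resize(p[100:280,240:420,::-1],None,fx=3.3,fy=3.3,interpolation=cv2.INTER_CUBIC))
```

```text
15.82 [556.   70.  155.6] [ 1.7982e+02 -7.0000e-02  7.0010e+01] F [-0.3 -0.5 -1.3] gap 17.0 78.4
```

View pics/g1.png

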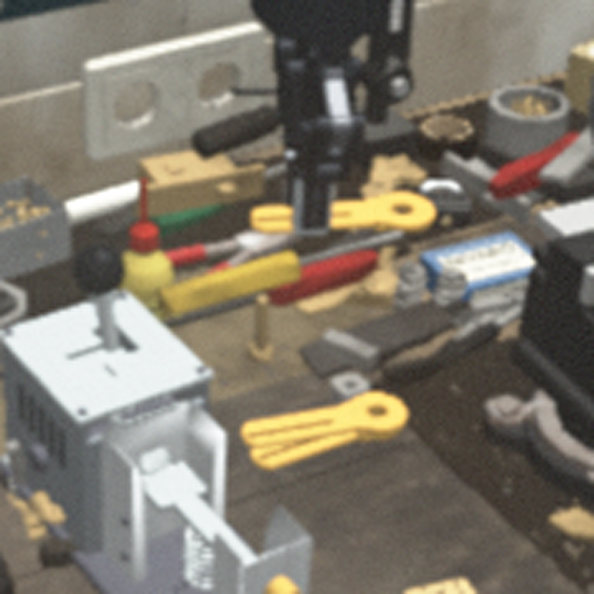

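```bash
cat > held.py <<'E'
from h import *
import h
def held(gx,flip=0):
    "gx: expected grasp place along blank x; flip: blank x = -tool x"
    s=sense(); tp=np.array(s["tool_pos"]); yw=np.radians(s["tcp_rot"][2]+180*flip)
    c,sn=np.cos(yw),np.sin(yw); R=np.array([[c,-sn],[sn,c]])
    h.T=T[abs(T[:,0]-gx)>16]
    for n in("top","scene"):
        p,d,m=avg(n,3); C=cloud(n,d); Y=yellow(m)
        L=C[...,:2]-tp[:2]
        M=Y&(np.hypot(L[...,0],L[...,1])<100)&(abs(C[...,2]-tp[2]-4)<14)
        Q=C[M]
        if len(Q)<60: print(n,"few",len(Q)); continue
        A=np.c_[Q[:,:2]-tp[:2],np.ones(len(Q))]
        w=np.ones(len(Q),bool)
        for _ in range(5):
            k=np.linalg.lstsq(A[w],Q[w,2],rcond=None)[0]; r=Q[:,2]-A@k; w=r>-2.5
            w&=r<4
        g=k[:2]@R
        B=Q[w][:,:2]; x,f=fitblank(B,np.vstack([B]),yw,tp[:2]-R@np.array([gx,0]))
        o=(x[:2]-tp[:2])@R
        print(n,len(B),"top z-tcp",round(k[2]-tp[2],1),"slope x,y deg",np.degrees(g).round(1),"mid in (blank-aligned) tool axes",o.round(1),"dyaw",round(np.degrees(x[2]-yw),1),"cost",round(f,2))
if __name__=="__main__":
    import sys; st(); held(float(sys.argv[1]),int(sys.argv[2]))
E
python3 held.py 20 0; python3 -c "
from h import *
P(459.6,199.3,160,183,n=13)"
```

```text
15.88 [558.2  70.1 160. ] [179.53  -0.19  70.01] F [ 1.7 -0.1  2.5] gap 17.0 78.5
top 194 top z-tcp 5.2 slope x,y deg [1.2 1.2] mid in (blank-aligned) tool axes [-24.4   8.7] dyaw 16.7 cost 5.28
scene 307 top z-tcp -2.7 slope x,y deg [-0.2 -1. ] mid in (blank-aligned) tool axes [-22.7   2.7] dyaw -1.1 cost 0.16
[np.float64(6.9), np.float64(-10.2), np.float64(-0.7), 0, 0, np.float64(-0.1517)]
[np.float64(8.3), np.float64(-9.1), np.float64(-0.7), 0, 0, np.float64(-0.1517)]
[np.float64(9.6), np.float64(-7.7), np.float64(-0.7), 0, 0, np.float64(-0.1517)]
[np.float64(10.7), np.float64(-6.2), np.float64(-0.7), 0, 0, np.float64(-0.1517)]
[np.float64(11.5), np.float64(-4.5), np.float64(-0.7), 0, 0, np.float64(-0.1517)]
[np.float64(12.0), np.float64(-2.7), np.float64(-0.7), 0, 0, np.float64(-0.1517)]
[np.float64(12.3), np.float64(-0.9), np.float64(-0.7), 0, 0, np.float64(-0.1517)]
[np.float64(12.3), np.float64(1.0), np.float64(-0.7), 0, 0, np.float64(-0.1517)]
[np.float64(12.0), np.float64(2.9), np.float64(-0.7), 0, 0, np.float64(-0.1517)]
[np.float64(11.4), np.float64(4.6), np.float64(-0.7), 0, 0, np.float64(-0.1517)]
[np.float64(10.6), np.float64(6.3), np.float64(-0.7), 0, 0, np.float64(-0.1517)]
[np.float64(9.5), np.float64(7.8), np.float64(-0.7), 0, 0, np.float64(-0.1517)]
[np.float64(8.2), np.float64(9.2), np.float64(-0.7), 0, 0, np.float64(-0.1517)]
```

```bash
cat >> h.py <<'E'
def PC(frm,to,n):
    "plan printed per call of 5 rows"
    r=rows(to,n,frm)
    for i in range(0,n,5): print([[float(v) for v in x] for x in r[i:i+5]])
E
python3 -c "
from h import *
PC((555.6,70,155.6,70),(418.7,197.6,150,183),15)"
```

```text
[[4.9, -11.5, 0.4, 0.0, 0.0, -0.1315], [6.3, -10.7, 0.4, 0.0, 0.0, -0.1315], [7.7, -9.8, 0.4, 0.0, 0.0, -0.1315], [8.9, -8.7, 0.4, 0.0, 0.0, -0.1315], [10.0, -7.5, 0.4, 0.0, 0.0, -0.1315]]
[[10.9, -6.1, 0.4, 0.0, 0.0, -0.1315], [11.6, -4.6, 0.4, 0.0, 0.0, -0.1315], [12.1, -3.1, 0.4, 0.0, 0.0, -0.1315], [12.4, -1.5, 0.4, 0.0, 0.0, -0.1315], [12.5, 0.2, 0.4, 0.0, 0.0, -0.1315]]
[[12.3, 1.8, 0.4, 0.0, 0.0, -0.1315], [12.0, 3.4, 0.4, 0.0, 0.0, -0.1315], [11.5, 5.0, 0.4, 0.0, 0.0, -0.1315], [10.7, 6.4, 0.4, 0.0, 0.0, -0.1315], [9.8, 7.8, 0.4, 0.0, 0.0, -0.1315]]
```

{"op": "apply_moves", "data": {
  "rows": [
    [4.9,-11.5,0.4,0,0,-0.1315],
    [6.3,-10.7,0.4,0,0,-0.1315],
    [7.7,-9.8,0.4,0,0,-0.1315],
    [8.9,-8.7,0.4,0,0,-0.1315],
    [10,-7.5,0.4,0,0,-0.1315]
  ]
}}

```text
time: 16.8
tool_pos: [508.2, 112.6, 148.1]
tcp_rot: [-179.8, -0.0, 107.9]
ft_force: [0.8, 0.3, -0.3]
finger_gap: 16.6
grip_force: 78.3
```

{"op": "apply_moves", "data": {
  "rows": [
    [10.9,-6.1,0.4,0,0,-0.1315],
    [11.6,-4.6,0.4,0,0,-0.1315],
    [12.1,-3.1,0.4,0,0,-0.1315],
    [12.4,-1.5,0.4,0,0,-0.1315],
    [12.5,0.2,0.4,0,0,-0.1315]
  ]
}}

```text
time: 17.42
tool_pos: [462.6, 155.1, 146.2]
tcp_rot: [-179.9, -0.1, 145.6]
ft_force: [-0.3, -0.6, -0.8]
finger_gap: 16.6
grip_force: 78.3
```

{"op": "apply_moves", "data": {
  "rows": [
    [12.3,1.8,0.4,0,0,-0.1315],
    [12,3.4,0.4,0,0,-0.1315],
    [11.5,5,0.4,0,0,-0.1315],
    [10.7,6.4,0.4,0,0,-0.1315],
    [9.8,7.8,0.4,0,0,-0.1315]
  ]
}}

```text
time: 18.05
tool_pos: [417.0, 197.6, 144.3]
tcp_rot: [-180.0, -0.2, -176.7]
ft_force: [-0.3, 0.5, -1.0]
finger_gap: 16.6
grip_force: 78.3
```

{"op": "apply_moves", "data": {
  "rows": [
    [0,0,0,0,0,0],
    [0,0,0,0,0,0],
    [0,0,0,0,0,0],
    [0,0,0,0,0,0],
    [0,0,0,0,0,0]
  ]
}}

```text
time: 18.68
tool_pos: [418.4, 197.5, 145.8]
tcp_rot: [-180.0, 0.0, -177.0]
ft_force: [-0.1, 0.6, -0.7]
finger_gap: 17.0
grip_force: 78.3
```

```bash
python3 held.py 21 0; python3 fit.py >/dev/null
python3 - <<'E'
from h import *
from fit import piles
for n in("top","scene"):
    p,d,m=avg(n,3); print(n); piles(cloud(n,d),m)
E
```

```text
18.68 [418.4 197.5 145.8] [-180.      0.   -177.02] F [-0.1  0.6 -0.7] gap 17.0 78.3
top few 0
scene 229 top z-tcp 5.6 slope x,y deg [-0.3  2.4] mid in (blank-aligned) tool axes [-23.   -5.5] dyaw 8.2 cost 10.71
top
R 14.2 375 mid [547.8  54.8] yaw 78.1 cost 0.04
R 7.5 103 mid [542.8  55.7] yaw 88.8 cost 0.09
L 14.2 290 mid [381.5 335.2] yaw -105.6 cost 6.79
L 7.5 65 mid [377.1 317.7] yaw -96.8 cost 11.28
scene
R 14.2 330 mid [544.8  47.9] yaw 78.1 cost 1.46
R 7.5 103 mid [539.1  49.9] yaw 92.6 cost 0.76
L 14.2 724 mid [378.7 317. ] yaw -94.7 cost 0.12
L 7.5 186 mid [379.3 314.9] yaw -79.1 cost 1.8
```

{"op": "apply_moves", "data": {
  "rows": [
    [0,0,20,0,0,0],
    [0,0,18,0,0,0],
    [0,0,6,0,0,0],
    [0,0,0,0,0,0],
    [0,0,0,0,0,0]
  ]
}}

```text
time: 19.9
tool_pos: [418.7, 197.8, 102.4]
tcp_rot: [180.0, 0.1, -177.0]
ft_force: [0.8, 0.0, -0.9]
finger_gap: 16.7
grip_force: 78.3
```

Run:
```python
from h import *
st()
p,d=snap("scene"); q,e=snap("top"); a=cv2.resize(p[200:320,210:360],None,fx=4,fy=4,interpolation=cv2.INTER_CUBIC)
cv2.imwrite("pics/in1.png",a[:,:,::-1])
```

```text
19.9 [418.7 197.8 102.4] [ 1.7999e+02  5.0000e-02 -1.7698e+02] F [ 0.8  0.  -0.9] gap 16.7 78.3
```

View pics/in1.png

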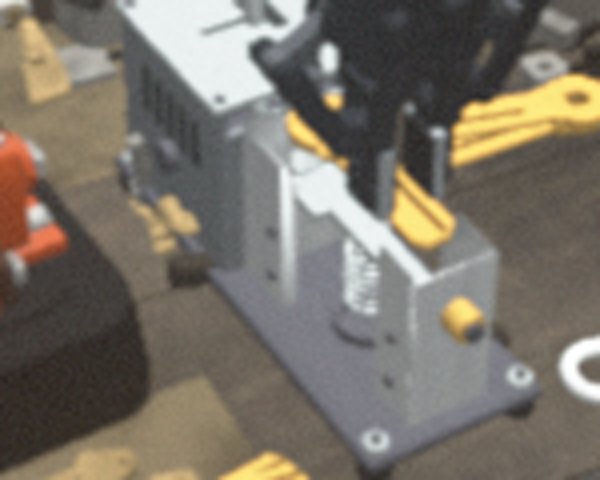

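The blank is above the magazine mouth with its tip at crop pixel (430,235). I'll compare that with the projection of the tip's expected place.

Run:
```python
from h import *
a=np.radians(183.05);u=np.array([np.cos(a),np.sin(a)]);v=np.array([-u[1],u[0]])
mid=np.array([418.55,197.7])-21*u
for nm,(x,y) in dict(tip=(53,0),tipL=(53,10),tipR=(53,-10),bow=(-53,0)).items():
    w=mid+x*u+y*v; print(nm,w.round(1),((proj("scene",[*w,107])[0]-[210,200])*4).round())
s=np.array([439.7,198.7])
for nm,(x,y,z) in dict(mouthtip=(53,0,84),towerTopEnd=(62.75,0,98),tl=(62.75,17.5,98),tr=(62.75,-17.5,98)).items():
    w=s+x*u+y*v; print(nm,((proj("scene",[*w,z])[0]-[210,200])*4).round())
p,d=snap("scene");C=cloud("scene",d);Y=yellow(p);K=Y&(C[...,2]>95)&(C[...,2]<115)&(C[...,0]<430)&(abs(C[...,1]-197)<40)&(C[...,0]>370)
Q=(C[K][:,:2]-mid)@np.c_[u,v]; print(len(Q),np.percentile(Q,[2,10,50,90,98],axis=0).round(1),np.median(C[K][:,2]))
```

```text
tip [386.6 196. ] [440. 238.]
tipL [387.1 186. ] [460. 229.]
tipR [386.1 206. ] [419. 246.]
bow [492.4 201.6] [306. 100.]
mouthtip [437. 280.]
towerTopEnd [452. 268.]
tl [488. 253.]
tr [416. 283.]
158 [[15.4 -9. ]
 [24.1 -8.1]
 [37.9  0.3]
 [49.9  7.5]
 [51.1  9.1]] 108.06000318912754
```

{"op": "apply_moves", "data": {
  "rows": [
    [1,0,6,0,0,0],
    [0,0,6,0,0,0],
    [0,0,4,0,0,0],
    [0,0,3,0,0,0],
    [0,0,2,0,0,0]
  ]
}}

```text
time: 20.68
tool_pos: [417.2, 197.6, 80.5]
tcp_rot: [-180.0, -0.0, -177.0]
ft_force: [-0.3, -0.2, -2.1]
finger_gap: 17.0
grip_force: 78.3
```

{"op": "apply_moves", "data": {
  "rows": [
    [0,0,2,0,0,0],
    [0,0,2,0,0,0],
    [0,0,2,0,0,0],
    [0,0,0,0,0,0],
    [0,0,0,0,0,0]
  ]
}}

```text
time: 21.3
tool_pos: [417.4, 197.7, 75.0]
tcp_rot: [180.0, 0.0, -177.0]
ft_force: [0.4, 0.5, 1.7]
finger_gap: 16.7
grip_force: 78.6
```

{"op": "apply_moves", "data": {
  "rows": [
    [0,0,2,0,0,0],
    [0,0,2,0,0,0],
    [0,0,2,0,0,0],
    [0,0,2,0,0,0],
    [0,0,0,0,0,0]
  ]
}}

```text
time: 21.92
tool_pos: [417.3, 197.6, 66.9]
tcp_rot: [180.0, 0.0, -177.0]
ft_force: [-0.4, 1.1, 5.1]
finger_gap: 16.5
grip_force: 79.0
```

{"op": "apply_moves", "data": {
  "rows": [
    [0,0,1.5,0,0,0],
    [0,0,1.5,0,0,0],
    [0,0,1,0,0,0],
    [0,0,0,0,0,0],
    [0,0,0,0,0,0]
  ]
}}

```text
time: 22.55
tool_pos: [417.3, 197.6, 63.0]
tcp_rot: [-180.0, 0.0, -177.0]
ft_force: [-0.7, -0.8, 5.6]
finger_gap: 16.4
grip_force: 79.2
```

{"op": "apply_moves", "data": {
  "rows": [
    [0,0,1,0,0,0],
    [0,0,1,0,0,0],
    [0,0,0,0,0,0],
    [0,0,0,0,0,0],
    [0,0,0,0,0,0]
  ]
}}

```text
time: 23.18
tool_pos: [417.3, 197.7, 61.1]
tcp_rot: [180.0, 0.0, -177.0]
ft_force: [-0.8, -0.6, 5.7]
finger_gap: 16.6
grip_force: 79.2
```

{"op": "apply_moves", "data": {
  "rows": [
    [0,0,0,0,0,0],
    [0,0,0,0,0,0],
    [0,0,-20,0,0,0],
    [0,0,-35,0,0,0],
    [0,0,-35,0,0,0]
  ],
  "fingers": 30
}}

```text
time: 23.8
tool_pos: [416.6, 197.4, 151.1]
tcp_rot: [-180.0, -0.1, -177.0]
ft_force: [0.7, -0.4, 0.6]
finger_gap: 30.2
grip_force: 0.0
```

```bash
python3 -c "
from h import *
st(); PC((417.3,197.6,151,183),(551,73,80,78),15)"
```

```text
23.8 [416.6 197.4 151.1] [-1.7998e+02 -8.0000e-02 -1.7698e+02] F [ 0.7 -0.4  0.6] gap 30.2 0.0
[[-8.5, -8.8, 4.7, 0.0, 0.0, 0.1222], [-9.5, -7.7, 4.7, 0.0, 0.0, 0.1222], [-10.3, -6.5, 4.7, 0.0, 0.0, 0.1222], [-11.0, -5.1, 4.7, 0.0, 0.0, 0.1222], [-11.6, -3.8, 4.7, 0.0, 0.0, 0.1222]]
[[-12.0, -2.3, 4.7, 0.0, 0.0, 0.1222], [-12.2, -0.8, 4.7, 0.0, 0.0, 0.1222], [-12.2, 0.6, 4.7, 0.0, 0.0, 0.1222], [-12.0, 2.1, 4.7, 0.0, 0.0, 0.1222], [-11.7, 3.6, 4.7, 0.0, 0.0, 0.1222]]
[[-11.1, 5.0, 4.7, 0.0, 0.0, 0.1222], [-10.4, 6.3, 4.7, 0.0, 0.0, 0.1222], [-9.6, 7.5, 4.7, 0.0, 0.0, 0.1222], [-8.6, 8.6, 4.7, 0.0, 0.0, 0.1222], [-7.5, 9.6, 4.7, 0.0, 0.0, 0.1222]]
```

{"op": "apply_moves", "data": {
  "rows": [
    [-8.5,-8.8,0,0,0,0.1222],
    [-9.5,-7.7,0,0,0,0.1222],
    [-10.3,-6.5,0,0,0,0.1222],
    [-11,-5.1,0,0,0,0.1222],
    [-11.6,-3.8,0,0,0,0.1222]
  ]
}}

```text
time: 24.42
tool_pos: [461.7, 155.7, 150.3]
tcp_rot: [-180.0, -0.0, 147.8]
ft_force: [-0.2, -0.4, 0.5]
finger_gap: 29.6
grip_force: 0.0
```

{"op": "apply_moves", "data": {
  "rows": [
    [-12,-2.3,0,0,0,0.1222],
    [-12.2,-0.8,0,0,0,0.1222],
    [-12.2,0.6,5,0,0,0.1222],
    [-12,2.1,5,0,0,0.1222],
    [-11.7,3.6,10,0,0,0.1222]
  ]
}}

```text
time: 25.05
tool_pos: [506.8, 114.1, 130.5]
tcp_rot: [180.0, -0.0, 112.8]
ft_force: [0.3, 0.5, -0.6]
finger_gap: 29.7
grip_force: 0.0
```

{"op": "apply_moves", "data": {
  "rows": [
    [-11.1,5,10,0,0,0.1222],
    [-10.4,6.3,10,0,0,0.1222],
    [-9.6,7.5,10,0,0,0.1222],
    [-8.6,8.6,10,0,0,0.1222],
    [-7.5,9.6,10,0,0,0.1222]
  ]
}}

```text
time: 25.68
tool_pos: [550.9, 72.7, 79.9]
tcp_rot: [-179.9, 0.0, 77.8]
ft_force: [-0.2, 0.4, -0.5]
finger_gap: 30.2
grip_force: 0.0
```

```bash
cat > chk.py <<'E'
from h import *
import sys
nb=int(sys.argv[1]) if len(sys.argv)>1 else 0
st()
a=np.radians(183.05);u=np.array([np.cos(a),np.sin(a)]);v=np.array([-u[1],u[0]])
for n,s in(("top",(440.5,200)),("scene",(438.8,197.7))):
    p,d,m=avg(n,4); C=cloud(n,d); L=(C[...,:2]-s)@np.c_[u,v]
    K=yellow(m)&(abs(L[...,0])<58)&(abs(L[...,1])<24)&(C[...,2]>50)&(C[...,2]<140)
    Q=L[K];z=C[K][:,2]; print(n,len(Q),"x,y pct",np.percentile(Q,[2,50,98],axis=0).round(1).tolist() if len(Q) else "")
    if len(Q)>20:
        k=np.linalg.lstsq(np.c_[Q,np.ones(len(Q))],z,rcond=None)[0]; print("  top z at mid",k[2].round(1),"slopes deg",np.degrees(k[:2]).round(1))
        for lo,hi in((-55,-35),(-35,-15),(-15,15),(15,35),(35,55)):
            w=(Q[:,0]>lo)&(Q[:,0]<hi)
            if w.sum()>3: print("   ",lo,hi,w.sum(),np.median(z[w]).round(1))
E
python3 chk.py
```

```text
25.68 [550.9  72.7  79.9] [-1.7994e+02  1.0000e-02  7.7770e+01] F [-0.2  0.4 -0.5] gap 30.2 0.0
top 416 x,y pct [[-47.1, -14.4], [-7.0, 0.2], [45.4, 15.7]]
  top z at mid 71.3 slopes deg [-0.2 -1.5]
    -55 -35 74 71.4
    -35 -15 101 71.6
    -15 15 117 71.3
    15 35 76 71.3
    35 55 48 71.4
scene 353 x,y pct [[-45.8, -14.6], [-15.2, 1.0], [29.8, 15.5]]
  top z at mid 70.8 slopes deg [0.3 0.5]
    -55 -35 64 70.9
    -35 -15 113 71.0
    -15 15 135 70.6
    15 35 40 70.9
```

Blank 1 lies flat with its top at about 70 mm, under the latches. On to the next one.

{"op": "apply_moves", "data": {
  "rows": [
    [0,0,25,0,0,0],
    [0,0,25,0,0,0],
    [0,0,14,0,0,0],
    [0,0,6,0,0,0],
    [0,0,2,0,0,0]
  ]
}}

```text
time: 26.7
tool_pos: [551.4, 73.0, 9.1]
tcp_rot: [180.0, -0.0, 78.0]
ft_force: [0.2, 0.9, -0.2]
finger_gap: 30.2
grip_force: 0.0
```

{"op": "apply_moves", "data": {
  "rows": [
    [0,0,0,0,0,0],
    [0,0,0,0,0,0],
    [0,0,0,0,0,0],
    [0,0,0,0,0,0],
    [0,0,0,0,0,0]
  ],
  "fingers": 14
}}

```text
time: 27.32
tool_pos: [551.9, 73.0, 9.8]
tcp_rot: [179.9, -0.0, 78.0]
ft_force: [-0.7, 0.5, 6.3]
finger_gap: 16.0
grip_force: 79.0
```

{"op": "apply_moves", "data": {
  "rows": [
    [0,0,-8,0,0,0],
    [0,0,-20,0,0,0],
    [0,0,-40,0,0,0],
    [0,0,-40,0,0,0],
    [0,0,-35,0,0,0]
  ]
}}

```text
time: 27.95
tool_pos: [551.5, 73.0, 155.0]
tcp_rot: [179.9, -0.0, 78.0]
ft_force: [0.3, 0.2, -1.6]
finger_gap: 16.2
grip_force: 78.3
```

{"op": "apply_moves", "data": {
  "rows": [
    [0,0,0,0,0,0],
    [0,0,0,0,0,0],
    [0,0,0,0,0,0],
    [0,0,0,0,0,0],
    [0,0,0,0,0,0]
  ]
}}

```text
time: 28.58
tool_pos: [550.7, 73.0, 151.1]
tcp_rot: [-179.9, 0.0, 78.0]
ft_force: [-0.5, 0.4, -1.7]
finger_gap: 16.3
grip_force: 78.4
```

```bash
python3 held.py 20 0; python3 -c "
from h import *
PC((551,73,152,78),(418,197.6,145,183),15)"
```

```text
28.57 [550.7  73.  151.1] [-1.7993e+02  2.0000e-02  7.8000e+01] F [-0.5  0.4 -1.7] gap 16.3 78.4
top 171 top z-tcp 4.5 slope x,y deg [-0.3  0.5] mid in (blank-aligned) tool axes [-26.5  10. ] dyaw 18.1 cost 6.08
scene 309 top z-tcp 4.4 slope x,y deg [-0.1 -1.1] mid in (blank-aligned) tool axes [-21.8  -0.2] dyaw -0.7 cost 0.13
[[6.3, -10.4, 0.5, 0.0, 0.0, -0.1222], [7.5, -9.6, 0.5, 0.0, 0.0, -0.1222], [8.6, -8.6, 0.5, 0.0, 0.0, -0.1222], [9.6, -7.5, 0.5, 0.0, 0.0, -0.1222], [10.4, -6.2, 0.5, 0.0, 0.0, -0.1222]]
[[11.1, -4.9, 0.5, 0.0, 0.0, -0.1222], [11.6, -3.5, 0.5, 0.0, 0.0, -0.1222], [12.0, -2.1, 0.5, 0.0, 0.0, -0.1222], [12.1, -0.6, 0.5, 0.0, 0.0, -0.1222], [12.1, 0.9, 0.5, 0.0, 0.0, -0.1222]]
[[11.9, 2.3, 0.5, 0.0, 0.0, -0.1222], [11.5, 3.8, 0.5, 0.0, 0.0, -0.1222], [11.0, 5.2, 0.5, 0.0, 0.0, -0.1222], [10.3, 6.5, 0.5, 0.0, 0.0, -0.1222], [9.4, 7.7, 0.5, 0.0, 0.0, -0.1222]]
```

{"op": "apply_moves", "data": {
  "rows": [
    [6.3,-10.4,0.5,0,0,-0.1222],
    [7.5,-9.6,0.5,0,0,-0.1222],
    [8.6,-8.6,0.5,0,0,-0.1222],
    [9.6,-7.5,0.5,0,0,-0.1222],
    [10.4,-6.2,0.5,0,0,-0.1222]
  ],
  "fingers": 12,
  "grip_force": 110
}}

```text
time: 29.5
tool_pos: [506.4, 114.7, 149.4]
tcp_rot: [180.0, 0.0, 113.2]
ft_force: [0.0, -0.6, -0.5]
finger_gap: 14.7
grip_force: 107.9
```

{"op": "apply_moves", "data": {
  "rows": [
    [11.1,-4.9,0.5,0,0,-0.1222],
    [11.6,-3.5,0.5,0,0,-0.1222],
    [12,-2.1,0.5,0,0,-0.1222],
    [12.1,-0.6,0.5,0,0,-0.1222],
    [12.1,0.9,0.5,0,0,-0.1222]
  ]
}}

```text
time: 30.12
tool_pos: [462.2, 156.3, 146.9]
tcp_rot: [180.0, 0.0, 148.2]
ft_force: [-0.7, 0.6, -0.8]
finger_gap: 15.0
grip_force: 107.9
```

{"op": "apply_moves", "data": {
  "rows": [
    [11.9,2.3,0.5,0,0,-0.1222],
    [11.5,3.8,0.5,0,0,-0.1222],
    [11,5.2,0.5,0,0,-0.1222],
    [10.3,6.5,0.5,0,0,-0.1222],
    [9.4,7.7,0.5,0,0,-0.1222]
  ]
}}

```text
time: 30.75
tool_pos: [417.9, 197.8, 144.4]
tcp_rot: [180.0, 0.0, -176.7]
ft_force: [0.1, 0.5, -0.8]
finger_gap: 14.4
grip_force: 107.9
```

{"op": "apply_moves", "data": {
  "rows": [
    [0,0,20,0,0,0],
    [0,0,18,0,0,0],
    [0,0,6,0,0,0],
    [0,0,0,0,0,0],
    [0,0,0,0,0,0]
  ]
}}

```text
time: 31.38
tool_pos: [418.7, 197.6, 100.9]
tcp_rot: [180.0, 0.0, -177.0]
ft_force: [-1.1, 0.1, -1.3]
finger_gap: 14.6
grip_force: 107.9
```

{"op": "apply_moves", "data": {
  "rows": [
    [0.5,0,6,0,0,0],
    [0,0,6,0,0,0],
    [0,0,4,0,0,0],
    [0,0,3,0,0,0],
    [0,0,2,0,0,0]
  ]
}}

```text
time: 32.0
tool_pos: [418.2, 197.7, 79.7]
tcp_rot: [180.0, 0.1, -177.0]
ft_force: [0.1, -0.6, 4.4]
finger_gap: 14.9
grip_force: 108.8
```

{"op": "apply_moves", "data": {
  "rows": [
    [0,0,2,0,0,0],
    [0,0,2,0,0,0],
    [0,0,2,0,0,0],
    [0,0,2,0,0,0],
    [0,0,0,0,0,0]
  ]
}}

```text
time: 32.62
tool_pos: [418.5, 197.9, 71.9]
tcp_rot: [180.0, 0.1, -177.0]
ft_force: [2.3, -0.0, 3.2]
finger_gap: 14.6
grip_force: 108.8
```

{"op": "apply_moves", "data": {
  "rows": [
    [0,0,2,0,0,0],
    [0,0,2,0,0,0],
    [0,0,2,0,0,0],
    [0,0,0,0,0,0],
    [0,0,0,0,0,0]
  ]
}}

```text
time: 33.25
tool_pos: [418.5, 197.8, 66.0]
tcp_rot: [180.0, 0.1, -177.0]
ft_force: [1.8, 0.9, 5.3]
finger_gap: 14.9
grip_force: 109.1
```

{"op": "apply_moves", "data": {
  "rows": [
    [0,0,2,0,0,0],
    [0,0,2,0,0,0],
    [0,0,1,0,0,0],
    [0,0,0,0,0,0],
    [0,0,0,0,0,0]
  ]
}}

```text
time: 33.88
tool_pos: [418.5, 197.8, 61.0]
tcp_rot: [180.0, 0.1, -177.0]
ft_force: [1.5, 0.7, 6.8]
finger_gap: 15.1
grip_force: 109.2
```

{"op": "apply_moves", "data": {
  "rows": [
    [0,0,0,0,0,0],
    [0,0,0,0,0,0],
    [0,0,-20,0,0,0],
    [0,0,-35,0,0,0],
    [0,0,-35,0,0,0]
  ],
  "fingers": 32,
  "grip_force": 80
}}

```text
time: 34.5
tool_pos: [416.8, 197.3, 150.4]
tcp_rot: [-180.0, -0.1, -177.0]
ft_force: [0.9, -0.1, -0.6]
finger_gap: 32.2
grip_force: 0.0
```

```bash
python3 chk.py
python3 - <<'E'
from h import *
from fit import piles
for n in("top","scene"):
    p,d,m=avg(n,3); print(n); piles(cloud(n,d),m)
PC((418.5,197.7,151,183),(541.5,74.6,151,88),10)
E
```

```text
34.5 [416.8 197.3 150.4] [-1.7997e+02 -1.2000e-01 -1.7698e+02] F [ 0.9 -0.1 -0.6] gap 32.2 0.0
top 0 x,y pct 
scene 411 x,y pct [[-46.0, -14.7], [-17.2, -1.1], [28.5, 15.3]]
  top z at mid 69.9 slopes deg [0.3 5. ]
    -55 -35 82 70.8
    -35 -15 139 70.8
    -15 15 155 70.5
    15 35 34 71.0
top
R 7.5 352 mid [543.2  54.8] yaw 89.6 cost 0.06
L 14.2 301 mid [381.4 330.1] yaw -103.0 cost 7.34
L 7.5 65 mid [378.  317.7] yaw -95.2 cost 12.76
scene
R 7.5 389 mid [541.9  52.1] yaw 90.9 cost 0.12
L 14.2 724 mid [378.7 317. ] yaw -94.9 cost 0.12
L 7.5 189 mid [379.9 314.6] yaw -79.0 cost 2.03
[[-11.6, -12.9, -0.0, 0.0, 0.0, 0.1658], [-13.6, -10.8, -0.0, 0.0, 0.0, 0.1658], [-15.2, -8.4, -0.0, 0.0, 0.0, 0.1658], [-16.4, -5.8, -0.0, 0.0, 0.0, 0.1658], [-17.1, -3.0, -0.0, 0.0, 0.0, 0.1658]]
[[-17.4, -0.2, -0.0, 0.0, 0.0, 0.1658], [-17.2, 2.7, -0.0, 0.0, 0.0, 0.1658], [-16.5, 5.5, -0.0, 0.0, 0.0, 0.1658], [-15.4, 8.2, -0.0, 0.0, 0.0, 0.1658], [-13.8, 10.6, -0.0, 0.0, 0.0, 0.1658]]
```

{"op": "apply_moves", "data": {
  "rows": [
    [-11.6,-12.9,0,0,0,0.163],
    [-13.6,-10.8,0,0,0,0.163],
    [-15.2,-8.4,0,0,0,0.163],
    [-16.4,-5.8,0,0,0,0.163],
    [-17.1,-3,0,0,0,0.163]
  ]
}}

```text
time: 35.83
tool_pos: [479.8, 136.1, 150.2]
tcp_rot: [-180.0, -0.0, 136.0]
ft_force: [-0.1, 0.8, 0.3]
finger_gap: 32.1
grip_force: 0.0
```

{"op": "apply_moves", "data": {
  "rows": [
    [-17.4,-0.2,0,0,0,0.163],
    [-17.2,2.7,0,0,0,0.163],
    [-16.5,5.5,20,0,0,0.163],
    [-15.4,8.2,25,0,0,0.163],
    [-13.8,10.6,25,0,0,0.163]
  ]
}}

```text
time: 36.45
tool_pos: [542.7, 75.8, 79.6]
tcp_rot: [180.0, -0.0, 89.3]
ft_force: [-0.7, -0.4, -0.1]
finger_gap: 32.0
grip_force: 0.0
```

{"op": "apply_moves", "data": {
  "rows": [
    [0,0,25,0,0,0],
    [0,0,15,0,0,0],
    [0,0,0,0,0,0],
    [0,0,0,0,0,0],
    [0,0,0,0,0,0]
  ]
}}

```text
time: 37.08
tool_pos: [543.2, 76.4, 41.7]
tcp_rot: [179.9, -0.0, 89.6]
ft_force: [0.2, -0.3, 0.9]
finger_gap: 32.0
grip_force: 0.0
```

```bash
python3 -c "
from h import *
st(); P(542.4,71.4,1.8,90,n=1)"
```

```text
37.08 [543.2  76.4  41.7] [ 1.7987e+02 -1.0000e-02  8.9650e+01] F [ 0.2 -0.3  0.9] gap 32.0 0.0
[np.float64(-5.0), np.float64(-0.7), np.float64(39.9), 0, 0, np.float64(-0.0062)]
```

{"op": "apply_moves", "data": {
  "rows": [
    [-5,-0.7,20,0,0,-0.006],
    [0,0,12,0,0,0],
    [0,0,5,0,0,0],
    [0,0,2,0,0,0],
    [0,0,0,0,0,0]
  ]
}}

```text
time: 37.7
tool_pos: [541.7, 71.3, 1.6]
tcp_rot: [180.0, -0.0, 90.0]
ft_force: [0.6, 0.3, 0.3]
finger_gap: 32.2
grip_force: 0.0
```

{"op": "apply_moves", "data": {
  "rows": [
    [0,0,0,0,0,0],
    [0,0,0,0,0,0],
    [0,0,0,0,0,0],
    [0,0,0,0,0,0],
    [0,0,0,0,0,0]
  ],
  "fingers": 14
}}

```text
time: 38.33
tool_pos: [542.0, 71.3, 2.2]
tcp_rot: [179.9, -0.0, 90.0]
ft_force: [-1.9, 0.4, 5.6]
finger_gap: 16.8
grip_force: 78.4
```

{"op": "apply_moves", "data": {
  "rows": [
    [0,0,-8,0,0,0],
    [0,0,-20,0,0,0],
    [0,0,-40,0,0,0],
    [0,0,-40,0,0,0],
    [0,0,-42,0,0,0]
  ]
}}

```text
time: 38.95
tool_pos: [541.0, 71.1, 152.6]
tcp_rot: [-180.0, 0.0, 90.0]
ft_force: [0.9, 0.8, -0.7]
finger_gap: 16.5
grip_force: 78.4
```

{"op": "apply_moves", "data": {
  "rows": [
    [0,0,0,0,0,0],
    [0,0,0,0,0,0],
    [0,0,0,0,0,0],
    [0,0,0,0,0,0],
    [0,0,0,0,0,0]
  ]
}}

```text
time: 39.58
tool_pos: [541.0, 71.2, 150.5]
tcp_rot: [-179.9, 0.0, 90.0]
ft_force: [0.3, 0.2, -1.3]
finger_gap: 16.5
grip_force: 78.5
```

```bash
python3 held.py 18 0; python3 chk.py; python3 -c "
from h import *
PC((542.4,71.4,152,90),(420.4,197.7,145,183),10)"
```

```text
39.58 [541.   71.2 150.5] [-179.92    0.     89.97] F [ 0.3  0.2 -1.3] gap 16.5 78.5
top 85 top z-tcp 7.3 slope x,y deg [ 1.  -1.6] mid in (blank-aligned) tool axes [-31.4  15.9] dyaw 25.3 cost 12.03
scene 287 top z-tcp 5.6 slope x,y deg [-0.  -0.4] mid in (blank-aligned) tool axes [-20.2  -0.2] dyaw -0.0 cost 0.59
39.88 [541.4  71.2 151.3] [-180.     -0.     89.97] F [-0.4 -0.7 -1.3] gap 16.5 78.5
top 426 x,y pct [[-47.2, -14.4], [-6.3, -0.0], [45.7, 15.7]]
  top z at mid 71.1 slopes deg [-0.1 -0.9]
    -55 -35 74 71.2
    -35 -15 105 71.6
    -15 15 119 71.4
    15 35 78 71.1
    35 55 50 71.3
scene 419 x,y pct [[-45.9, -15.5], [-17.1, -1.3], [28.0, 15.3]]
  top z at mid 69.9 slopes deg [0.4 5.9]
    -55 -35 78 70.8
    -35 -15 143 70.8
    -15 15 160 70.5
    15 35 38 70.7
[[12.6, -12.2, 0.7, 0.0, 0.0, -0.1623], [14.4, -10.0, 0.7, 0.0, 0.0, -0.1623], [15.9, -7.5, 0.7, 0.0, 0.0, -0.1623], [16.9, -4.9, 0.7, 0.0, 0.0, -0.1623], [17.4, -2.1, 0.7, 0.0, 0.0, -0.1623]]
[[17.5, 0.8, 0.7, 0.0, 0.0, -0.1623], [17.2, 3.6, 0.7, 0.0, 0.0, -0.1623], [16.4, 6.3, 0.7, 0.0, 0.0, -0.1623], [15.1, 8.9, 0.7, 0.0, 0.0, -0.1623], [13.5, 11.2, 0.7, 0.0, 0.0, -0.1623]]
```

{"op": "apply_moves", "data": {
  "rows": [
    [12.6,-12.2,0.7,0,0,-0.1623],
    [14.4,-10,0.7,0,0,-0.1623],
    [15.9,-7.5,0.7,0,0,-0.1623],
    [16.9,-4.9,0.7,0,0,-0.1623],
    [17.4,-2.1,0.7,0,0,-0.1623]
  ],
  "grip_force": 100
}}

```text
time: 40.9
tool_pos: [480.1, 134.7, 147.8]
tcp_rot: [180.0, 0.0, 136.8]
ft_force: [0.2, 0.1, -1.2]
finger_gap: 15.8
grip_force: 91.8
```

{"op": "apply_moves", "data": {
  "rows": [
    [17.5,0.8,0.7,0,0,-0.1623],
    [17.2,3.6,0.7,0,0,-0.1623],
    [16.4,6.3,0.7,0,0,-0.1623],
    [15.1,8.9,0.7,0,0,-0.1623],
    [13.5,11.2,0.7,0,0,-0.1623]
  ]
}}

```text
time: 41.52
tool_pos: [419.2, 197.9, 144.4]
tcp_rot: [180.0, 0.0, -176.7]
ft_force: [0.7, -0.0, -1.5]
finger_gap: 15.8
grip_force: 91.8
```

{"op": "apply_moves", "data": {
  "rows": [
    [0,0,0,0,0,0],
    [0,0,0,0,0,0],
    [0,0,20,0,0,0],
    [0,0,20,0,0,0],
    [0,0,0,0,0,0]
  ]
}}

```text
time: 42.15
tool_pos: [418.7, 196.5, 102.7]
tcp_rot: [-179.9, -0.2, -177.2]
ft_force: [-0.2, -0.3, -1.2]
finger_gap: 15.8
grip_force: 91.8
```

{"op": "apply_moves", "data": {
  "rows": [
    [0,0,0,0,0,0],
    [0,0,0,0,0,0],
    [0,0,0,0,0,0],
    [0,0,0,0,0,0],
    [0,0,0,0,0,0]
  ]
}}

```text
time: 42.78
tool_pos: [419.6, 197.5, 104.4]
tcp_rot: [180.0, 0.0, -177.0]
ft_force: [-0.3, 0.8, -0.6]
finger_gap: 15.9
grip_force: 91.8
```

{"op": "apply_moves", "data": {
  "rows": [
    [0,0,9,0,0,0],
    [0,0,6,0,0,0],
    [0,0,4,0,0,0],
    [0,0,3,0,0,0],
    [0,0,2,0,0,0]
  ]
}}

```text
time: 43.4
tool_pos: [419.6, 197.5, 80.1]
tcp_rot: [-180.0, -0.0, -177.0]
ft_force: [0.0, 0.2, 0.4]
finger_gap: 15.8
grip_force: 91.9
```

{"op": "apply_moves", "data": {
  "rows": [
    [0,0,2,0,0,0],
    [0,0,2,0,0,0],
    [0,0,2,0,0,0],
    [0,0,2,0,0,0],
    [0,0,0,0,0,0]
  ]
}}

```text
time: 44.02
tool_pos: [420.0, 197.7, 72.5]
tcp_rot: [180.0, 0.1, -177.0]
ft_force: [1.6, 1.6, 1.7]
finger_gap: 15.6
grip_force: 92.2
```

{"op": "apply_moves", "data": {
  "rows": [
    [0,0,2,0,0,0],
    [0,0,2,0,0,0],
    [0,0,2,0,0,0],
    [0,0,0,0,0,0],
    [0,0,0,0,0,0]
  ]
}}

```text
time: 44.65
tool_pos: [420.0, 197.6, 66.6]
tcp_rot: [180.0, 0.0, -177.0]
ft_force: [1.1, 2.0, 4.2]
finger_gap: 15.9
grip_force: 92.6
```

{"op": "apply_moves", "data": {
  "rows": [
    [0,0,2,0,0,0],
    [0,0,2,0,0,0],
    [0,0,1,0,0,0],
    [0,0,0,0,0,0],
    [0,0,0,0,0,0]
  ]
}}

```text
time: 45.28
tool_pos: [420.0, 197.7, 61.7]
tcp_rot: [180.0, 0.0, -177.0]
ft_force: [0.6, 0.8, 5.3]
finger_gap: 16.0
grip_force: 92.8
```

{"op": "apply_moves", "data": {
  "rows": [
    [0,0,0,0,0,0],
    [0,0,0,0,0,0],
    [0,0,-20,0,0,0],
    [0,0,-35,0,0,0],
    [0,0,-35,0,0,0]
  ],
  "fingers": 30,
  "grip_force": 80
}}

```text
time: 45.9
tool_pos: [418.7, 197.2, 151.3]
tcp_rot: [-180.0, -0.1, -177.0]
ft_force: [1.5, 0.1, 0.8]
finger_gap: 29.9
grip_force: 0.0
```

Run:
```python
from h import *
st()
for n in("C0","S0"):
    C=np.load(n+".npy").reshape(-1,3)
    for x0,x1 in((395,410),(410,420),(420,435),(435,450),(450,470)):
        r=[]
        for y0 in range(230,360,20):
            Q=C[(C[:,0]>x0)&(C[:,0]<x1)&(C[:,1]>y0)&(C[:,1]<y0+20)]; r.append(int(np.percentile(Q[:,2],97)) if len(Q)>5 else -1)
        print(n,x0,r)
PC((420,197.7,151,183),(377.6,293.1,110,85.2),10)
```

```text
45.9 [418.7 197.2 151.3] [-1.7996e+02 -1.2000e-01 -1.7704e+02] F [1.5 0.1 0.8] gap 29.9 0.0
C0 395 [19, 7, 8, 13, 16, 15, 15]
C0 410 [18, 2, 4, 4, 13, 13, 10]
C0 420 [19, 3, 4, 4, 12, 13, 11]
C0 435 [18, 2, 4, 24, 61, 62, 64]
C0 450 [18, 3, 3, 63, 65, 66, 85]
S0 395 [17, 7, 7, 12, 15, 12, 13]
S0 410 [17, 2, 2, 3, 13, 12, 10]
S0 420 [17, 2, 3, 3, 11, 11, 10]
S0 435 [17, 2, 3, 43, 61, 62, 62]
S0 450 [17, 2, 3, 62, 63, 66, 84]
[[3.7, 9.7, 4.1, 0.0, 0.0, 0.1707], [5.3, 9.0, 4.1, 0.0, 0.0, 0.1707], [6.8, 7.9, 4.1, 0.0, 0.0, 0.1707], [8.0, 6.7, 4.1, 0.0, 0.0, 0.1707], [9.0, 5.2, 4.1, 0.0, 0.0, 0.1707]]
[[9.8, 3.6, 4.1, 0.0, 0.0, 0.1707], [10.3, 1.9, 4.1, 0.0, 0.0, 0.1707], [10.4, 0.1, 4.1, 0.0, 0.0, 0.1707], [10.3, -1.7, 4.1, 0.0, 0.0, 0.1707], [9.9, -3.4, 4.1, 0.0, 0.0, 0.1707]]
```

{"op": "apply_moves", "data": {
  "rows": [
    [3.7,9.7,0,0,0,0.1707],
    [5.3,9,0,0,0,0.1707],
    [6.8,7.9,0,0,0,0.1707],
    [8,6.7,0,0,0,0.1707],
    [9,5.2,0,0,0,0.1707]
  ]
}}

```text
time: 46.52
tool_pos: [397.9, 245.2, 150.6]
tcp_rot: [-179.9, -0.0, 133.7]
ft_force: [0.4, 0.2, -0.4]
finger_gap: 29.8
grip_force: 0.0
```

{"op": "apply_moves", "data": {
  "rows": [
    [9.8,3.6,0,0,0,0.1707],
    [10.3,1.9,0,0,0,0.1707],
    [10.4,0.1,10,0,0,0.1707],
    [10.3,-1.7,15,0,0,0.1707],
    [9.9,-3.4,16,0,0,0.1707]
  ]
}}

```text
time: 47.15
tool_pos: [376.8, 292.9, 109.4]
tcp_rot: [-180.0, 0.0, 84.8]
ft_force: [-0.8, 0.1, -0.4]
finger_gap: 29.7
grip_force: 0.0
```

{"op": "apply_moves", "data": {
  "rows": [
    [0,0,30,0,0,0],
    [0,0,30,0,0,0],
    [0,0,0,0,0,0],
    [0,0,0,0,0,0],
    [0,0,0,0,0,0]
  ]
}}

```text
time: 47.78
tool_pos: [378.5, 293.5, 51.9]
tcp_rot: [179.9, -0.1, 85.2]
ft_force: [0.6, -0.2, -0.3]
finger_gap: 29.6
grip_force: 0.0
```

```bash
python3 chk.py
python3 - <<'E'
from h import *
P(377.6,293.1,8,85.2,n=1)
p,d=snap("scene"); cv2.imwrite("pics/l1.png",cv2.resize(p[290:370,190:300,::-1],None,fx=6,fy=6,interpolation=cv2.INTER_CUBIC))
E
```

```text
47.77 [378.5 293.5  51.9] [ 1.7988e+02 -9.0000e-02  8.5160e+01] F [ 0.6 -0.2 -0.3] gap 29.6 0.0
top 424 x,y pct [[-47.0, -14.6], [-7.6, 0.1], [45.2, 15.7]]
  top z at mid 71.2 slopes deg [0.1 0.2]
    -55 -35 76 71.4
    -35 -15 105 71.4
    -15 15 115 71.1
    15 35 80 71.5
    35 55 48 71.2
scene 376 x,y pct [[-40.2, -12.6], [-7.5, -1.2], [30.4, 14.9]]
  top z at mid 68.7 slopes deg [ 2.2 20.3]
    -55 -35 22 70.9
    -35 -15 119 70.7
    -15 15 186 70.3
    15 35 48 70.7
[np.float64(0.2), np.float64(0.1), np.float64(42.5), 0, 0, np.float64(-0.0008)]
```

View pics/l1.png

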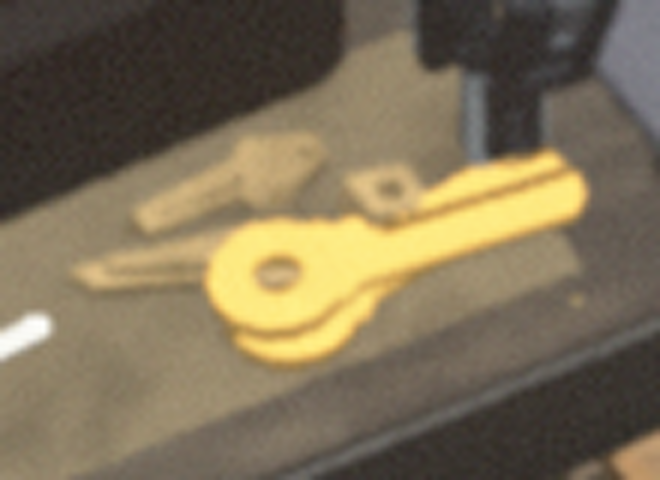

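{"op": "apply_moves", "data": {
  "rows": [
    [0,0,20,0,0,0],
    [0,0,13,0,0,0],
    [0,0,7,0,0,0],
    [0,0,3,0,0,0],
    [0,0,0,0,0,0]
  ]
}}

```text
time: 48.85
tool_pos: [377.5, 292.9, 7.4]
tcp_rot: [-180.0, -0.0, 85.2]
ft_force: [0.2, 0.7, 0.5]
finger_gap: 29.8
grip_force: 0.0
```

{"op": "apply_moves", "data": {
  "rows": [
    [0,0,0,0,0,0],
    [0,0,0,0,0,0],
    [0,0,0,0,0,0],
    [0,0,0,0,0,0],
    [0,0,0,0,0,0]
  ],
  "fingers": 14
}}

```text
time: 49.48
tool_pos: [377.9, 293.2, 8.1]
tcp_rot: [179.9, -0.0, 85.2]
ft_force: [-2.2, -0.9, 6.7]
finger_gap: 17.0
grip_force: 78.8
```

{"op": "apply_moves", "data": {
  "rows": [
    [0,0,-6,0,0,0],
    [0,0,-12,0,0,0],
    [0,0,-20,0,0,0],
    [0,0,-40,0,0,0],
    [0,0,-42,0,0,0]
  ]
}}

```text
time: 50.1
tool_pos: [377.0, 292.6, 128.8]
tcp_rot: [-180.0, 0.0, 85.2]
ft_force: [0.7, 0.3, -0.8]
finger_gap: 17.1
grip_force: 78.4
```

{"op": "apply_moves", "data": {
  "rows": [
    [0,0,0,0,0,0],
    [0,0,0,0,0,0],
    [0,0,0,0,0,0],
    [0,0,0,0,0,0],
    [0,0,0,0,0,0]
  ]
}}

```text
time: 50.72
tool_pos: [377.0, 292.6, 126.6]
tcp_rot: [-179.9, 0.0, 85.2]
ft_force: [0.9, 0.2, -1.0]
finger_gap: 16.6
grip_force: 78.4
```

```bash
python3 held.py 24 1
python3 - <<'E'
from h import *
from fit import piles
p,d=snap("scene"); cv2.imwrite("pics/l2.png",cv2.resize(p[190:370,170:310,::-1],None,fx=3.3,fy=3.3,interpolation=cv2.INTER_CUBIC))
for n in("top","scene"):
    p,d,m=avg(n,3); print(n); piles(cloud(n,d),m)
E
```

```text
50.73 [377.  292.6 126.6] [-1.7994e+02  5.0000e-02  8.5160e+01] F [ 0.9  0.2 -1. ] gap 16.6 78.4
top few 0
scene 617 top z-tcp 5.7 slope x,y deg [-0.1  0.8] mid in (blank-aligned) tool axes [-24.1  -0.6] dyaw -2.4 cost 0.19
top
scene
L 7.5 640 mid [381.4 315.2] yaw -81.9 cost 0.12
```

View pics/l2.png

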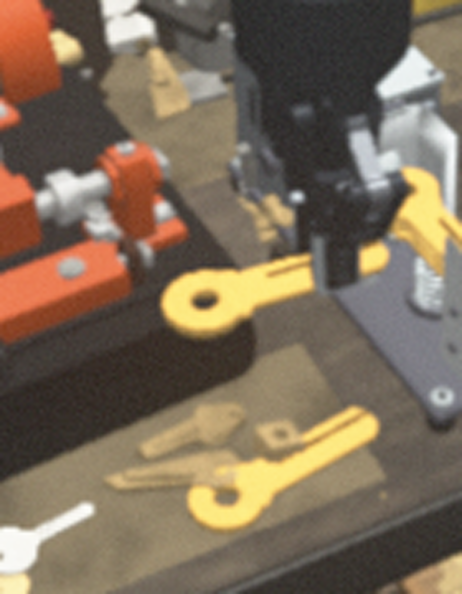

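```bash
python3 -c "
from h import *
PC((377.2,293,158,85.2),(435.6,108.7,150,3),10)
C=np.load('C0.npy').reshape(-1,3)
Q=C[(C[:,0]>395)&(C[:,0]<520)&(C[:,1]>75)&(C[:,1]<148)];print(np.percentile(Q[:,2],[50,99,100]), Q[Q[:,2]>8].round()[:8])"
```

```text
[[-17.9, 7.4, 0.8, 0.0, 0.0, 0.1435], [-16.6, 9.8, 0.8, 0.0, 0.0, 0.1435], [-15.1, 12.1, 0.8, 0.0, 0.0, 0.1435], [-13.2, 14.1, 0.8, 0.0, 0.0, 0.1435], [-11.0, 15.9, 0.8, 0.0, 0.0, 0.1435]]
[[-8.6, 17.3, 0.8, 0.0, 0.0, 0.1435], [-6.1, 18.4, 0.8, 0.0, 0.0, 0.1435], [-3.4, 19.0, 0.8, 0.0, 0.0, 0.1435], [-0.6, 19.3, 0.8, 0.0, 0.0, 0.1435], [2.1, 19.2, 0.8, 0.0, 0.0, 0.1435]]
[ 1.46678217  3.91673628 16.3542021 ] [[407. 148.  16.]]
```

{"op": "apply_moves", "data": {
  "rows": [
    [0,0,-16,0,0,0],
    [0,0,-15,0,0,0],
    [0,0,0,0,0,0],
    [0,0,0,0,0,0],
    [0,0,0,0,0,0]
  ]
}}

```text
time: 52.0
tool_pos: [377.1, 292.7, 157.8]
tcp_rot: [-180.0, 0.0, 85.2]
ft_force: [0.6, -0.0, -1.1]
finger_gap: 16.5
grip_force: 78.4
```

{"op": "apply_moves", "data": {
  "rows": [
    [-17.9,7.4,0,0,0,0.1435],
    [-16.6,9.8,0,0,0,0.1435],
    [-15.1,12.1,0,0,0,0.1435],
    [-13.2,14.1,0,0,0,0.1435],
    [-11,15.9,0,0,0,0.1435]
  ]
}}

```text
time: 52.62
tool_pos: [406.2, 200.0, 157.7]
tcp_rot: [-180.0, 0.1, 43.8]
ft_force: [1.0, -0.1, -1.1]
finger_gap: 16.8
grip_force: 78.4
```

{"op": "apply_moves", "data": {
  "rows": [
    [-8.6,17.3,0,0,0,0.1435],
    [-6.1,18.4,0,0,0,0.1435],
    [-3.4,19,0,0,0,0.1435],
    [-0.6,19.3,0,0,0,0.1435],
    [2.1,19.2,0,0,0,0.1435]
  ]
}}

```text
time: 53.25
tool_pos: [435.3, 107.9, 157.7]
tcp_rot: [180.0, 0.1, 2.7]
ft_force: [-0.6, 0.3, -1.7]
finger_gap: 17.0
grip_force: 78.4
```

{"op": "apply_moves", "data": {
  "rows": [
    [0,0,30,0,0,0],
    [0,0,45,0,0,0],
    [0,0,45,0,0,0],
    [0,0,25,0,0,0],
    [0,0,7,0,0,0]
  ]
}}

```text
time: 53.88
tool_pos: [433.3, 108.3, 4.0]
tcp_rot: [180.0, 0.3, 2.9]
ft_force: [-0.6, 0.3, -0.9]
finger_gap: 16.8
grip_force: 78.4
```

```bash
python3 -c "
from h import *
st()"
```

```text
53.88 [433.3 108.3   4. ] [179.98   0.27   2.93] F [-0.6  0.3 -0.9] gap 16.8 78.4
```

{"op": "apply_moves", "data": {
  "rows": [
    [0,0,0,0,0,0],
    [0,0,1,0,0,0],
    [0,0,1,0,0,0],
    [0,0,1,0,0,0],
    [0,0,0,0,0,0]
  ]
}}

```text
time: 54.5
tool_pos: [435.6, 108.5, 3.5]
tcp_rot: [-180.0, -0.0, 2.9]
ft_force: [0.6, -0.4, -0.4]
finger_gap: 16.4
grip_force: 78.4
```

{"op": "apply_moves", "data": {
  "rows": [
    [0,0,0,0,0,0],
    [0,0,0,0,0,0],
    [0,0,0,0,0,0],
    [12,0,0,0,0,0],
    [0,0,0,0,0,0]
  ],
  "fingers": 28
}}

```text
time: 55.12
tool_pos: [448.9, 109.2, 3.7]
tcp_rot: [-180.0, -0.1, 2.9]
ft_force: [-0.0, 0.3, 0.3]
finger_gap: 28.1
grip_force: 0.0
```

{"op": "apply_moves", "data": {
  "rows": [
    [0,0,-1,0,0,0],
    [0,0,0,0,0,0],
    [0,0,0,0,0,0],
    [0,0,0,0,0,0],
    [0,0,0,0,0,0]
  ],
  "fingers": 14
}}

```text
time: 55.75
tool_pos: [447.4, 109.1, 4.2]
tcp_rot: [180.0, 0.0, 2.9]
ft_force: [0.3, 0.1, 0.1]
finger_gap: 15.3
grip_force: 77.5
```

{"op": "apply_moves", "data": {
  "rows": [
    [0,0,-10,0,0,0],
    [0,0,-40,0,0,0],
    [0,0,-45,0,0,0],
    [0,0,-40,0,0,0],
    [0,0,-14,0,0,0]
  ]
}}

```text
time: 56.38
tool_pos: [449.2, 109.4, 156.8]
tcp_rot: [-180.0, -0.3, 2.9]
ft_force: [0.2, 0.5, -1.9]
finger_gap: 15.5
grip_force: 77.4
```

{"op": "apply_moves", "data": {
  "rows": [
    [0,0,0,0,0,0],
    [0,0,0,0,0,0],
    [0,0,0,0,0,0],
    [0,0,0,0,0,0],
    [0,0,0,0,0,0]
  ]
}}

```text
time: 57.0
tool_pos: [447.2, 109.1, 152.8]
tcp_rot: [180.0, 0.1, 2.9]
ft_force: [0.0, -0.4, -0.2]
finger_gap: 15.6
grip_force: 77.4
```

```bash
python3 held.py 12 1; python3 chk.py|tail -6
```

```text
57.0 [447.2 109.1 152.8] [1.80e+02 5.00e-02 2.94e+00] F [ 0.  -0.4 -0.2] gap 15.6 77.4
top few 35
scene 269 top z-tcp 3.5 slope x,y deg [0.1 0.7] mid in (blank-aligned) tool axes [-15.4  -3.6] dyaw 6.7 cost 3.9
scene 456 x,y pct [[-45.8, -14.7], [-13.9, -3.6], [29.4, 14.0]]
  top z at mid 68.8 slopes deg [-0.9 13.4]
    -55 -35 73 70.9
    -35 -15 150 70.8
    -15 15 185 70.2
    15 35 48 70.7
```

{"op": "apply_moves", "data": {
  "rows": [
    [0,0,45,0,0,0],
    [0,0,45,0,0,0],
    [0,0,40,0,0,0],
    [0,0,14,0,0,0],
    [0,0,3,0,0,0]
  ]
}}

```text
time: 58.32
tool_pos: [447.3, 109.1, 6.1]
tcp_rot: [180.0, 0.1, 2.9]
ft_force: [0.1, -0.1, -0.4]
finger_gap: 15.6
grip_force: 77.4
```

{"op": "apply_moves", "data": {
  "rows": [
    [0,0,1,0,0,0],
    [0,0,1,0,0,0],
    [0,0,0,0,0,0],
    [0,0,0,0,0,0],
    [0,0,0,0,0,0]
  ]
}}

```text
time: 58.95
tool_pos: [447.6, 109.2, 4.5]
tcp_rot: [-180.0, -0.0, 2.9]
ft_force: [-0.1, 0.0, -0.6]
finger_gap: 15.7
grip_force: 77.5
```

{"op": "apply_moves", "data": {
  "rows": [
    [0,0,0,0,0,0],
    [0,0,0,0,0,0],
    [0,0,1,0,0,0],
    [0,0,1,0,0,0],
    [0,0,0,0,0,0]
  ],
  "fingers": 30
}}

```text
time: 59.58
tool_pos: [447.4, 109.1, 2.1]
tcp_rot: [180.0, 0.0, 2.9]
ft_force: [0.3, 0.3, -0.7]
finger_gap: 30.2
grip_force: 0.0
```

{"op": "apply_moves", "data": {
  "rows": [
    [0,0,0.6,0,0,0],
    [0,0,0,0,0,0],
    [0,0,0,0,0,0],
    [0,0,0,0,0,0],
    [0,0,0,0,0,0]
  ],
  "fingers": 14,
  "grip_force": 95
}}

```text
time: 60.2
tool_pos: [447.6, 109.2, 2.4]
tcp_rot: [180.0, 0.0, 3.0]
ft_force: [-4.4, -0.6, 10.4]
finger_gap: 15.8
grip_force: 91.9
```

{"op": "apply_moves", "data": {
  "rows": [
    [0,0,-10,0,0,0],
    [0,0,-40,0,0,0],
    [0,0,-45,0,0,0],
    [0,0,-40,0,0,0],
    [0,0,-16,0,0,0]
  ]
}}

```text
time: 60.82
tool_pos: [449.1, 109.4, 155.7]
tcp_rot: [-180.0, -0.3, 2.9]
ft_force: [-0.2, 0.5, -0.7]
finger_gap: 15.5
grip_force: 90.9
```

{"op": "apply_moves", "data": {
  "rows": [
    [0,0,0,0,0,0],
    [0,0,0,0,0,0],
    [0,0,0,0,0,0],
    [0,0,0,0,0,0],
    [0,0,0,0,0,0]
  ]
}}

```text
time: 61.45
tool_pos: [447.3, 109.1, 152.2]
tcp_rot: [180.0, 0.1, 2.9]
ft_force: [0.4, -0.7, -1.1]
finger_gap: 16.0
grip_force: 90.9
```

```bash
python3 held.py 12 1
python3 - <<'E'
from h import *
# tip and bow extents along blank axis, seen by scene and top
s=sense(); tp=np.array(s["tool_pos"]); a=np.radians(s["tcp_rot"][2]+180);u=np.array([np.cos(a),np.sin(a)]);v=np.array([-u[1],u[0]])
for n in("top","scene"):
    p,d,m=avg(n,3);C=cloud(n,d);K=yellow(m)&(abs(C[...,2]-tp[2]-4)<8)
    Q=(C[K][:,:2]-tp[:2])@np.c_[u,v]
    Q=Q[np.hypot(*Q.T)<90]
    if len(Q): print(n,len(Q),np.percentile(Q,[1,5,50,95,99],axis=0).round(1).tolist())
    B=Q[Q[:,0]<-30]
    if len(B)>15: print(" bow y range",np.percentile(B[:,1],[2,98]).round(1))
    B=Q[Q[:,0]>20]
    if len(B)>15: print(" blade y range",np.percentile(B[:,1],[2,98]).round(1))
cv2.imwrite("pics/l4.png",cv2.resize(m[150:300,220:380,::-1],None,fx=3.5,fy=3.5,interpolation=cv2.INTER_CUBIC))
E
```

```text
61.45 [447.3 109.1 152.2] [1.7999e+02 5.0000e-02 2.9400e+00] F [ 0.4 -0.7 -1.1] gap 16.0 90.9
top few 35
scene 275 top z-tcp 5.3 slope x,y deg [-0.2  1.5] mid in (blank-aligned) tool axes [-15.5  -4.4] dyaw 6.8 cost 4.31
top 34 [[29.4, -9.7], [29.6, -9.5], [33.8, -2.3], [38.2, 5.7], [38.4, 7.0]]
 blade y range [-9.7  7. ]
scene 298 [[-63.9, -17.5], [-57.8, -15.2], [11.3, -4.1], [38.3, 8.7], [39.5, 11.4]]
 bow y range [-17.5   1.3]
 blade y range [-8.9 10.3]
```

View pics/l4.png

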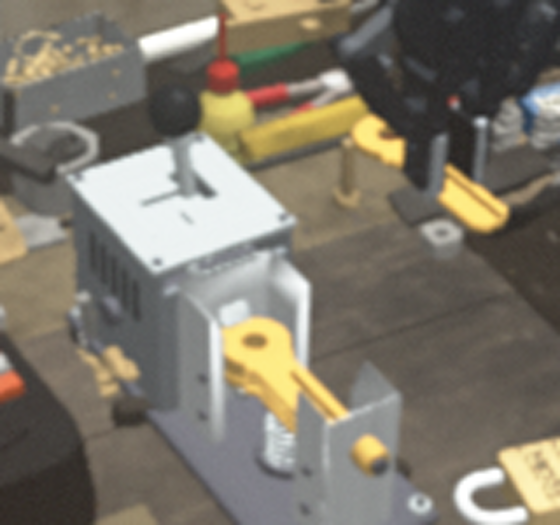

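{"op": "apply_moves", "data": {
  "rows": [
    [-5.7,-30,0,0,0,0],
    [-5.7,-30,0,0,0,0],
    [-5.6,-29.8,0,0,0,0],
    [0,0,25,0,0,0],
    [0,0,20,0,0,0]
  ]
}}

```text
time: 62.68
tool_pos: [425.8, 198.5, 107.1]
tcp_rot: [-180.0, -0.0, 3.0]
ft_force: [-0.4, 0.6, -1.0]
finger_gap: 16.2
grip_force: 91.0
```

{"op": "apply_moves", "data": {
  "rows": [
    [0,0,0,0,0,0],
    [0,0,0,0,0,0],
    [0,0,0,0,0,0],
    [0,0,0,0,0,0],
    [0,0,0,0,0,0]
  ]
}}

```text
time: 63.3
tool_pos: [426.2, 198.0, 108.1]
tcp_rot: [-180.0, -0.0, 2.9]
ft_force: [-0.3, 0.9, -1.2]
finger_gap: 15.8
grip_force: 91.0
```

{"op": "apply_moves", "data": {
  "rows": [
    [0,0,10,0,0,0],
    [0,0,7,0,0,0],
    [0,0,5,0,0,0],
    [0,0,4,0,0,0],
    [0,0,2,0,0,0]
  ]
}}

```text
time: 63.92
tool_pos: [426.0, 198.0, 79.5]
tcp_rot: [180.0, -0.0, 2.9]
ft_force: [-0.6, -1.4, 2.7]
finger_gap: 15.9
grip_force: 91.3
```

{"op": "apply_moves", "data": {
  "rows": [
    [0,0,2,0,0,0],
    [0,0,2,0,0,0],
    [0,0,2,0,0,0],
    [0,0,2,0,0,0],
    [0,0,0,0,0,0]
  ]
}}

```text
time: 64.55
tool_pos: [426.8, 198.3, 72.3]
tcp_rot: [-180.0, -0.1, 2.9]
ft_force: [2.6, 1.1, 4.0]
finger_gap: 15.7
grip_force: 91.7
```

{"op": "apply_moves", "data": {
  "rows": [
    [0,0,2,0,0,0],
    [0,0,2,0,0,0],
    [0,0,2,0,0,0],
    [0,0,0,0,0,0],
    [0,0,0,0,0,0]
  ]
}}

```text
time: 65.18
tool_pos: [426.6, 198.2, 66.3]
tcp_rot: [-180.0, -0.1, 2.9]
ft_force: [3.1, 1.6, 5.3]
finger_gap: 16.0
grip_force: 91.8
```

{"op": "apply_moves", "data": {
  "rows": [
    [0,0,2,0,0,0],
    [0,0,2,0,0,0],
    [0,0,1,0,0,0],
    [0,0,0,0,0,0],
    [0,0,0,0,0,0]
  ]
}}

```text
time: 65.8
tool_pos: [426.5, 198.2, 61.2]
tcp_rot: [-180.0, -0.1, 2.9]
ft_force: [2.5, 1.0, 4.8]
finger_gap: 15.5
grip_force: 91.9
```

{"op": "apply_moves", "data": {
  "rows": [
    [0,0,0,0,0,0],
    [0,0,0,0,0,0],
    [0,0,-20,0,0,0],
    [0,0,-35,0,0,0],
    [0,0,-35,0,0,0]
  ],
  "fingers": 28,
  "grip_force": 80
}}

```text
time: 66.42
tool_pos: [424.8, 197.6, 150.6]
tcp_rot: [180.0, 0.2, 2.9]
ft_force: [1.7, 0.3, -0.7]
finger_gap: 27.9
grip_force: 0.0
```

```bash
python3 chk.py
python3 - <<'E'
from h import *
np.set_printoptions(linewidth=200)
from fit import piles
for n in("top","scene"):
    p,d,m=avg(n,3);C=cloud(n,d); print(n); piles(C,m)
    mid,yaw=((381.4,315.2) if n=="scene" else (383,316)),-81.9
    a=np.radians(yaw); L=(C[...,:2]-mid)@np.array([[np.cos(a),-np.sin(a)],[np.sin(a),np.cos(a)]])
    K=~yellow(m)&(C[...,2]>5)&(C[...,2]<60)&(abs(L[...,0])<50)&(abs(L[...,1])<50)
    H=np.zeros((20,20),int)
    for (x,y),z in zip(L[K],C[K][:,2]):
        i,j=int((x+50)//5),int((y+50)//5); H[i,j]=max(H[i,j],int(round(z)))
    print(H[5:18])
E
```

```text
66.42 [424.8 197.6 150.6] [1.7996e+02 1.6000e-01 2.9400e+00] F [ 1.7  0.3 -0.7] gap 27.9 0.0
top 4 x,y pct [[46.4, -7.4], [46.7, 3.4], [48.0, 7.8]]
scene 485 x,y pct [[-45.7, -15.2], [-14.1, -3.9], [29.5, 13.2]]
  top z at mid 68.3 slopes deg [-1.  17.7]
    -55 -35 84 70.8
    -35 -15 154 70.7
    -15 15 196 70.3
    15 35 50 71.0
top
L 14.2 76 mid [393.8 340.6] yaw -93.7 cost 9.78
L 7.5 254 mid [380.3 318.9] yaw -91.8 cost 7.77
[[ 0  0  0  0  6  0  0  0  0  0  0  0  0  0  8  9 13 13  0  0]
 [ 6  0  0  5  0  0  5  9  0  0  0  0  9  7  0  0 11  0  0  0]
 [ 0  0  0  0  0  0  0  0  0  0  0  0  0  0  0  7 12  0  0  0]
 [ 5  0  0  0  0  0  0  6  0  0 11  0 13 11  0  5 17 12 11 11]
 [ 0  5  0  0  0  0  0  0  0  0 17 19 19 15 16  0 17 16 14  9]
 [ 0  0  0  0  0  0  0  0  7  0 16 14  0 21 17  0  8  0  6  0]
 [ 0  0  0  0  0  0  0  9  0  0 18 17  0 16 15  0  0  0  0  0]
 [ 0  0  0  0  0  7  0  0  0 10 15 11 12 14  0  0  0  0  0  0]
 [ 0  0  0  0  0  0  0  0  9  0  0  0  0  0  0  0  0  0  0  0]
 [ 0  0  0  0  0  0  0  0  0  0  0  0  0  0  0  0  0  0  0  0]
 [ 0  0  0  0  0  0  0  0  0  0  0  
[... 327 characters left out ...]
12 11]
 [ 0  0  0  0  0  0  0  0  0  0  0  0  0  0  0  0 12 12 11 11]
 [ 0  0  0  0  0  0  0  0  0  0 19 17 16 17 13  0 13 15 12 12]
 [ 0  0  0  0  0  0  0  0  0  0 14 17 17 16 16  0 14 14 12 12]
 [ 0  0  0  0  0  0  0  0  0  0 16 16 15 16 15  0  0  0  0  0]
 [ 0  0  0  0  0  0  0  0  0  0 15 15 12 14 14  0  0  0  0  0]
 [ 0  0  0  0  0  0  0  0  0  0 13 14 13 13 12  0  0  0  0  0]
 [ 0  0  0  0  0  0  0  0  0  0  9  0  0  0  0  0  0  0  0  0]
 [ 0  0  0  0  0  0  0  0  0  0  8  0  0  0  0  0  0  0  0  0]
 [ 0  0  0  0  0  0  0  0  0  0  0  0  0  0  0  0  0  0  0  0]
 [ 0  0  0  0  0  0  0  0  0  0  0  0  0  0  0  0  0  0  0  0]
 [ 0  0  0  0  0  0  0  0  0  0  7  0  0  0  0  0  0  0  0  0]]
```

```bash
python3 -c "
from h import *
PC((426,198,151,2.9),(385.2,291.8,110,99),10)"
```

```text
[[-3.6, -9.6, 4.1, 0.0, 0.0, -0.1677], [-2.0, -10.0, 4.1, 0.0, 0.0, -0.1677], [-0.2, -10.2, 4.1, 0.0, 0.0, -0.1677], [1.5, -10.1, 4.1, 0.0, 0.0, -0.1677], [3.1, -9.7, 4.1, 0.0, 0.0, -0.1677]]
[[4.7, -9.1, 4.1, 0.0, 0.0, -0.1677], [6.2, -8.2, 4.1, 0.0, 0.0, -0.1677], [7.4, -7.0, 4.1, 0.0, 0.0, -0.1677], [8.5, -5.7, 4.1, 0.0, 0.0, -0.1677], [9.3, -4.2, 4.1, 0.0, 0.0, -0.1677]]
```

{"op": "apply_moves", "data": {
  "rows": [
    [-3.6,-9.6,0,0,0,-0.1677],
    [-2,-10,0,0,0,-0.1677],
    [-0.2,-10.2,0,0,0,-0.1677],
    [1.5,-10.1,0,0,0,-0.1677],
    [3.1,-9.7,0,0,0,-0.1677]
  ]
}}

```text
time: 67.75
tool_pos: [405.4, 245.1, 150.6]
tcp_rot: [180.0, 0.0, 51.3]
ft_force: [0.2, 0.5, -0.1]
finger_gap: 28.2
grip_force: 0.0
```

{"op": "apply_moves", "data": {
  "rows": [
    [4.7,-9.1,0,0,0,-0.1677],
    [6.2,-8.2,0,0,0,-0.1677],
    [7.4,-7,10,0,0,-0.1677],
    [8.5,-5.7,15,0,0,-0.1677],
    [9.3,-4.2,16,0,0,-0.1677]
  ]
}}

```text
time: 68.38
tool_pos: [385.1, 292.1, 109.4]
tcp_rot: [180.0, -0.0, 99.3]
ft_force: [0.4, 0.3, 0.1]
finger_gap: 27.8
grip_force: 0.0
```

{"op": "apply_moves", "data": {
  "rows": [
    [0,0,30,0,0,0],
    [0,0,30,0,0,0],
    [0,0,0,0,0,0],
    [0,0,0,0,0,0],
    [0,0,0,0,0,0]
  ]
}}

```text
time: 69.0
tool_pos: [386.3, 292.3, 51.4]
tcp_rot: [179.8, -0.1, 99.0]
ft_force: [0.6, -0.1, 0.4]
finger_gap: 27.7
grip_force: 0.0
```

Run:
```python
from h import *
from fit import piles
st()
p,d,m=avg("scene",5); piles(cloud("scene",d),m)
P(385.2,291.8,1.8,99,n=1)
```

```text
69.0 [386.3 292.3  51.4] [ 1.7985e+02 -6.0000e-02  9.9020e+01] F [ 0.6 -0.1  0.4] gap 27.7 0.0
L 7.5 645 mid [380.6 315.2] yaw -81.1 cost 0.55
[np.float64(-0.0), np.float64(-0.2), np.float64(48.5), 0, 0, np.float64(0.0004)]
```

{"op": "apply_moves", "data": {
  "rows": [
    [0,0,24,0,0,0],
    [0,0,15,0,0,0],
    [0,0,6,0,0,0],
    [0,0,3.5,0,0,0],
    [0,0,0,0,0,0]
  ]
}}

```text
time: 69.88
tool_pos: [385.2, 291.8, 1.4]
tcp_rot: [180.0, -0.0, 99.0]
ft_force: [0.0, -0.7, 0.1]
finger_gap: 27.9
grip_force: 0.0
```

{"op": "apply_moves", "data": {
  "rows": [
    [0,0,0,0,0,0],
    [0,0,0,0,0,0],
    [0,0,0,0,0,0],
    [0,0,0,0,0,0],
    [0,0,0,0,0,0]
  ],
  "fingers": 14
}}

```text
time: 70.5
tool_pos: [385.6, 292.0, 2.1]
tcp_rot: [179.9, -0.0, 99.0]
ft_force: [-1.5, -1.2, 6.2]
finger_gap: 16.5
grip_force: 78.7
```

{"op": "apply_moves", "data": {
  "rows": [
    [0,0,-6,0,0,0],
    [0,0,-20,0,0,0],
    [0,0,-40,0,0,0],
    [0,0,-45,0,0,0],
    [0,0,-45,0,0,0]
  ]
}}

```text
time: 71.12
tool_pos: [384.8, 291.4, 158.7]
tcp_rot: [-180.0, 0.0, 99.0]
ft_force: [0.7, 0.5, -1.1]
finger_gap: 16.4
grip_force: 78.4
```

```bash
python3 held.py 24 1; python3 chk.py; python3 -c "
from h import *
PC((385.2,291.8,158,99),(435.6,108.7,158,3),10)"
```

```text
71.12 [384.8 291.4 158.7] [-180.      0.     99.02] F [ 0.7  0.5 -1.1] gap 16.4 78.4
top few 0
scene 588 top z-tcp 4.4 slope x,y deg [0. 1.] mid in (blank-aligned) tool axes [-23.3   0. ] dyaw -2.8 cost 0.41
71.42 [384.2 291.1 155.8] [-1.7989e+02  5.0000e-02  9.9020e+01] F [ 0.6  0.2 -0.3] gap 16.4 78.5
top 432 x,y pct [[-46.9, -15.2], [-8.0, 0.0], [45.1, 15.8]]
  top z at mid 70.9 slopes deg [ 0.4 -3.4]
    -55 -35 80 71.1
    -35 -15 107 71.2
    -15 15 119 71.3
    15 35 80 71.2
    35 55 46 71.3
scene 491 x,y pct [[-46.1, -15.7], [-13.7, -3.9], [29.3, 13.2]]
  top z at mid 68.3 slopes deg [-1.3 16.6]
    -55 -35 85 70.8
    -35 -15 155 70.7
    -15 15 200 70.4
    15 35 50 70.6
[[-18.9, 2.1, -0.0, 0.0, 0.0, 0.1676], [-18.3, 5.2, -0.0, 0.0, 0.0, 0.1676], [-17.1, 8.2, -0.0, 0.0, 0.0, 0.1676], [-15.5, 10.9, -0.0, 0.0, 0.0, 0.1676], [-13.5, 13.4, -0.0, 0.0, 0.0, 0.1676]]
[[-11.1, 15.4, -0.0, 0.0, 0.0, 0.1676], [-8.3, 17.1, -0.0, 0.0, 0.0, 0.1676], [-5.4, 18.2, -0.0, 0.0, 0.0, 0.1676], [-2.3, 18.9, -0.0, 0.0, 0.0, 0.1676], [0.9, 19.0, -0.0, 0.0, 0.0, 0.1676]]
```

{"op": "apply_moves", "data": {
  "rows": [
    [-18.9,2.1,0,0,0,0.1676],
    [-18.3,5.2,0,0,0,0.1676],
    [-17.1,8.2,0,0,0,0.1676],
    [-15.5,10.9,0,0,0,0.1676],
    [-13.5,13.4,0,0,0,0.1676]
  ]
}}

```text
time: 72.45
tool_pos: [410.4, 199.5, 157.1]
tcp_rot: [180.0, -0.0, 50.7]
ft_force: [-0.3, -0.2, -1.3]
finger_gap: 16.3
grip_force: 78.4
```

{"op": "apply_moves", "data": {
  "rows": [
    [-11.1,15.4,0,0,0,0.1676],
    [-8.3,17.1,0,0,0,0.1676],
    [-5.4,18.2,0,0,0,0.1676],
    [-2.3,18.9,0,0,0,0.1676],
    [0.9,19,0,0,0,0.1676]
  ]
}}

```text
time: 73.08
tool_pos: [435.4, 107.8, 157.2]
tcp_rot: [-180.0, -0.0, 2.7]
ft_force: [-0.2, 0.4, -0.7]
finger_gap: 16.7
grip_force: 78.4
```

{"op": "apply_moves", "data": {
  "rows": [
    [0,0,30,0,0,0],
    [0,0,45,0,0,0],
    [0,0,45,0,0,0],
    [0,0,22,0,0,0],
    [0,0,5,0,0,0]
  ]
}}

```text
time: 73.7
tool_pos: [433.7, 108.2, 8.4]
tcp_rot: [180.0, 0.2, 3.0]
ft_force: [-0.2, 0.4, -0.7]
finger_gap: 16.9
grip_force: 78.4
```

{"op": "apply_moves", "data": {
  "rows": [
    [0,0,0,0,0,0],
    [0,0,0,0,0,0],
    [0,0,0,0,0,0],
    [0,0,0,0,0,0],
    [0,0,0,0,0,0]
  ]
}}

```text
time: 74.32
tool_pos: [435.5, 108.4, 10.5]
tcp_rot: [-180.0, -0.0, 3.0]
ft_force: [-0.1, -0.2, -0.7]
finger_gap: 16.7
grip_force: 78.5
```

{"op": "apply_moves", "data": {
  "rows": [
    [0,0,4,0,0,0],
    [0,0,2,0,0,0],
    [0,0,1.5,0,0,0],
    [0,0,1,0,0,0],
    [0,0,0,0,0,0]
  ]
}}

```text
time: 74.95
tool_pos: [435.1, 108.4, 2.0]
tcp_rot: [180.0, 0.0, 3.0]
ft_force: [-5.1, -1.4, 5.6]
finger_gap: 16.6
grip_force: 79.4
```

{"op": "apply_moves", "data": {
  "rows": [
    [0,0,0,0,0,0],
    [0,0,0,0,0,0],
    [0,0,0,0,0,0],
    [12,0,0,0,0,0],
    [0,0,0,0,0,0]
  ],
  "fingers": 28
}}

```text
time: 75.58
tool_pos: [448.7, 109.1, 2.1]
tcp_rot: [-180.0, -0.1, 3.0]
ft_force: [-0.1, -0.1, 0.4]
finger_gap: 27.6
grip_force: 0.0
```

{"op": "apply_moves", "data": {
  "rows": [
    [0,0,0,0,0,0],
    [0,0,0,0,0,0],
    [0,0,0,0,0,0],
    [0,0,0,0,0,0],
    [0,0,0,0,0,0]
  ]
}}

```text
time: 76.2
tool_pos: [447.3, 109.0, 1.7]
tcp_rot: [180.0, -0.0, 3.0]
ft_force: [0.5, -0.4, 0.5]
finger_gap: 27.9
grip_force: 0.0
```

{"op": "apply_moves", "data": {
  "rows": [
    [0,0,0,0,0,0],
    [0,0,0,0,0,0],
    [0,0,0,0,0,0],
    [0,0,0,0,0,0],
    [0,0,0,0,0,0]
  ],
  "fingers": 14,
  "grip_force": 95
}}

```text
time: 76.82
tool_pos: [447.4, 109.1, 2.2]
tcp_rot: [180.0, 0.0, 3.0]
ft_force: [-2.7, -0.7, 6.3]
finger_gap: 16.3
grip_force: 92.8
```

{"op": "apply_moves", "data": {
  "rows": [
    [0,0,-10,0,0,0],
    [0,0,-40,0,0,0],
    [0,0,-45,0,0,0],
    [0,0,-40,0,0,0],
    [0,0,-16,0,0,0]
  ]
}}

```text
time: 77.45
tool_pos: [448.9, 109.2, 155.8]
tcp_rot: [-180.0, -0.3, 3.0]
ft_force: [-0.7, -0.1, -1.2]
finger_gap: 15.9
grip_force: 92.2
```

{"op": "apply_moves", "data": {
  "rows": [
    [0,0,0,0,0,0],
    [0,0,0,0,0,0],
    [0,0,0,0,0,0],
    [0,0,0,0,0,0],
    [0,0,0,0,0,0]
  ]
}}

```text
time: 78.08
tool_pos: [447.0, 109.0, 152.2]
tcp_rot: [180.0, 0.1, 3.0]
ft_force: [0.1, 0.7, -0.7]
finger_gap: 15.9
grip_force: 92.2
```

Run:
```python
from h import *
st()
s=sense(); tp=np.array(s["tool_pos"]); a=np.radians(s["tcp_rot"][2]+180);u=np.array([np.cos(a),np.sin(a)]);v=np.array([-u[1],u[0]])
for n in("top","scene"):
    p,d,m=avg(n,3);C=cloud(n,d);K=yellow(m)&(abs(C[...,2]-tp[2]-4)<8)
    Q=(C[K][:,:2]-tp[:2])@np.c_[u,v]
    Q=Q[np.hypot(*Q.T)<90]; print(n,len(Q),np.percentile(Q,[1,5,50,95,99],axis=0).round(1).tolist(),np.median(C[K][:,2]-tp[2]))
    B=Q[Q[:,0]>20]; print(" blade y range",np.percentile(B[:,1],[2,98]).round(1))
```

```text
78.08 [447.  109.  152.2] [1.8e+02 5.0e-02 3.0e+00] F [ 0.1  0.7 -0.7] gap 15.9 92.2
top 33 [[28.7, -9.8], [29.0, -9.5], [33.3, -3.3], [37.5, 5.7], [37.6, 7.0]] 5.211589263863743
 blade y range [-9.7  6.9]
scene 294 [[-63.8, -16.8], [-58.3, -14.4], [11.1, -3.9], [37.3, 8.8], [38.9, 10.5]] 5.370496613171895
 blade y range [-8.7 10.5]
```

{"op": "apply_moves", "data": {
  "rows": [
    [-5.8,-30,0,0,0,0],
    [-5.8,-30,0,0,0,0],
    [-5.9,-29.8,0,0,0,0],
    [0,0,25,0,0,0],
    [0,0,20,0,0,0]
  ]
}}

```text
time: 79.0
tool_pos: [425.0, 198.3, 107.2]
tcp_rot: [-180.0, -0.0, 3.1]
ft_force: [-0.8, -1.3, -0.7]
finger_gap: 16.3
grip_force: 92.2
```

{"op": "apply_moves", "data": {
  "rows": [
    [0,0,0,0,0,0],
    [0,0,0,0,0,0],
    [0,0,0,0,0,0],
    [0,0,0,0,0,0],
    [0,0,0,0,0,0]
  ]
}}

```text
time: 79.62
tool_pos: [425.4, 197.8, 108.1]
tcp_rot: [-180.0, -0.0, 3.0]
ft_force: [-0.4, -0.5, -0.7]
finger_gap: 15.9
grip_force: 92.2
```

{"op": "apply_moves", "data": {
  "rows": [
    [0,0,10,0,0,0],
    [0,0,7,0,0,0],
    [0,0,5,0,0,0],
    [0,0,4,0,0,0],
    [0,0,2,0,0,0]
  ]
}}

```text
time: 80.25
tool_pos: [425.2, 197.8, 79.5]
tcp_rot: [180.0, -0.0, 3.0]
ft_force: [0.7, 0.3, 1.6]
finger_gap: 15.7
grip_force: 92.4
```

{"op": "apply_moves", "data": {
  "rows": [
    [0,0,2,0,0,0],
    [0,0,2,0,0,0],
    [0,0,2,0,0,0],
    [0,0,2,0,0,0],
    [0,0,0,0,0,0]
  ]
}}

```text
time: 80.88
tool_pos: [425.9, 198.0, 72.2]
tcp_rot: [-180.0, -0.1, 3.0]
ft_force: [2.8, 1.3, 3.9]
finger_gap: 15.8
grip_force: 92.8
```

{"op": "apply_moves", "data": {
  "rows": [
    [0,0,2,0,0,0],
    [0,0,2,0,0,0],
    [0,0,2,0,0,0],
    [0,0,0,0,0,0],
    [0,0,0,0,0,0]
  ]
}}

```text
time: 81.5
tool_pos: [425.8, 198.0, 66.1]
tcp_rot: [-180.0, -0.1, 3.0]
ft_force: [4.8, 0.9, 3.2]
finger_gap: 15.7
grip_force: 92.9
```

{"op": "apply_moves", "data": {
  "rows": [
    [0,0,2,0,0,0],
    [0,0,2,0,0,0],
    [0,0,1,0,0,0],
    [0,0,0,0,0,0],
    [0,0,0,0,0,0]
  ]
}}

```text
time: 82.12
tool_pos: [425.8, 198.0, 61.2]
tcp_rot: [-180.0, -0.1, 3.0]
ft_force: [2.2, 0.7, 5.7]
finger_gap: 15.7
grip_force: 93.1
```

{"op": "apply_moves", "data": {
  "rows": [
    [0,0,0,0,0,0],
    [0,0,0,0,0,0],
    [0,0,-20,0,0,0],
    [0,0,-40,0,0,0],
    [0,0,-55,0,0,0]
  ],
  "fingers": 40,
  "grip_force": 40
}}

```text
time: 82.75
tool_pos: [423.0, 197.0, 174.5]
tcp_rot: [179.9, 0.3, 3.0]
ft_force: [1.5, -0.1, 0.2]
finger_gap: 40.0
grip_force: 0.0
```

{"op": "apply_moves", "data": {
  "rows": [
    [0,50,0,0,0,0],
    [0,50,0,0,0,0],
    [0,50,0,0,0,0],
    [0,50,0,0,0,0],
    [0,50,0,0,0,0]
  ]
}}

```text
time: 83.38
tool_pos: [437.4, -53.3, 175.0]
tcp_rot: [-180.0, 0.1, 3.0]
ft_force: [1.2, 0.1, 0.2]
finger_gap: 39.9
grip_force: 0.0
```

```bash
python3 chk.py
python3 - <<'E'
from h import *
a=[]
p,d,m=avg("top",3);C=cloud("top",d)
n,l,s,c=cv2.connectedComponentsWithStats(yellow(m).astype(np.uint8))
for i in range(1,n):
    X=np.median(C[l==i],0)
    if s[i,4]>40 and X[2]<60: print(s[i],X.round())
for n in("top","scene"):
    snap(n)
    for q in("blank1_mid","blank2_mid","lever_knob"): print(n,q,[(np.round(r["xyz"]),round(r["confidence"],2)) for r in models.place_of(q,n)])
t=cv2.resize(m[90:310,40:500],(780,373))
cv2.imwrite("pics/fin.png",t[:,:,::-1])
E
```

```text
83.38 [437.4 -53.3 175. ] [-1.7998e+02  8.0000e-02  3.0000e+00] F [1.2 0.1 0.2] gap 39.9 0.0
top 428 x,y pct [[-46.9, -14.6], [-7.9, 0.1], [45.1, 15.7]]
  top z at mid 70.9 slopes deg [ 0.4 -2.5]
    -55 -35 77 71.1
    -35 -15 108 71.5
    -15 15 119 70.9
    15 35 79 70.9
    35 55 45 71.4
scene 477 x,y pct [[-45.1, -14.7], [-13.9, -3.8], [28.7, 14.1]]
  top z at mid 68.3 slopes deg [-1.4 16.5]
    -55 -35 77 70.6
    -35 -15 156 70.7
    -15 15 192 70.2
    15 35 51 70.7
[363 105  16   9  58] [780. -11.  57.]
[400 107  34  30 287] [ 768. -132.   12.]
[ 87 114  19  19 102] [780. 658.  26.]
[ 69 137   8  22  73] [707. 725.  12.]
[255 142   9  18 106] [694. 253.   9.]
[210 259  21   9 107] [424. 342.  10.]
[375 265  13  26 124] [393. -33.  11.]
[199 271  28  10 159] [398. 357.  11.]Traceback (most recent call last):
  File "<stdin>", line 9, in <module>
  File "h.py", line 5, in snap
    return eyes.snapshot(n)
           ~~~~~~~~~~~~~^^^
ValueError: 200 camera calls are used up
```

{"op": "apply_moves", "data": {
  "rows": [
    [30.1,-47.9,-4,0,0,0],
    [30.1,-47.9,-4,0,0,0],
    [30.1,-47.9,-4,0,0,0],
    [30.1,-47.9,-4,0,0,0],
    [30,-47.9,0,0,0,0]
  ],
  "fingers": 60
}}

```text
time: 84.55
tool_pos: [576.7, 197.8, 192.2]
tcp_rot: [-180.0, -0.1, 3.1]
ft_force: [0.9, -0.2, 0.7]
finger_gap: 59.8
grip_force: 0.0
```

{"op": "apply_moves", "data": {
  "rows": [
    [0,0,0,0,0,0],
    [0,0,0,0,0,0],
    [0,0,0,0,0,0],
    [0,0,0,0,0,0],
    [0,0,0,0,0,0]
  ]
}}

```text
time: 85.18
tool_pos: [575.9, 194.5, 192.2]
tcp_rot: [-180.0, -0.0, 2.9]
ft_force: [-0.3, 0.5, 0.1]
finger_gap: 59.9
grip_force: 0.0
```

{"op": "apply_moves", "data": {
  "rows": [
    [0,0,20,0,0,0],
    [0,0,20,0,0,0],
    [0,0,15,0,0,0],
    [0,0,7,0,0,0],
    [0,0,0,0,0,0]
  ]
}}

```text
time: 85.8
tool_pos: [575.4, 195.1, 128.8]
tcp_rot: [180.0, 0.1, 3.0]
ft_force: [0.6, -0.1, 0.5]
finger_gap: 60.2
grip_force: 0.0
```

{"op": "apply_moves", "data": {
  "rows": [
    [0,0,0,0,0,0],
    [0,0,0,0,0,0],
    [0,0,0,0,0,0],
    [0,0,0,0,0,0],
    [0,0,0,0,0,0]
  ],
  "fingers": 20,
  "grip_force": 60
}}

```text
time: 86.42
tool_pos: [576.7, 195.3, 130.9]
tcp_rot: [-180.0, -0.1, 3.0]
ft_force: [0.5, -1.3, 5.8]
finger_gap: 27.4
grip_force: 58.8
```

{"op": "apply_moves", "data": {
  "rows": [
    [-6,0,-1.5,0,0,0],
    [-6,0,-1.1,0,0,0],
    [-6,0,-0.7,0,0,0],
    [-5,0,-0.3,0,0,0],
    [-3,0,0,0,0,0]
  ]
}}

```text
time: 87.05
tool_pos: [550.7, 193.9, 134.4]
tcp_rot: [-180.0, -0.2, 3.0]
ft_force: [5.1, -1.8, 4.2]
finger_gap: 26.9
grip_force: 58.9
```

{"op": "apply_moves", "data": {
  "rows": [
    [0,0,0,0,0,0],
    [0,0,0,0,0,0],
    [0,-5,0,0,0,0],
    [0,-5,0,0,0,0],
    [0,-2,0,0,0,0]
  ]
}}

```text
time: 87.68
tool_pos: [549.9, 206.0, 134.3]
tcp_rot: [180.0, -0.1, 3.0]
ft_force: [2.4, -1.8, 6.9]
finger_gap: 27.3
grip_force: 59.1
```

{"op": "apply_moves", "data": {
  "rows": [
    [0,-5,0,0,0,0],
    [0,-5,0,0,0,0],
    [0,-2,0,0,0,0],
    [0,-1.5,0,0,0,0],
    [0,0,0,0,0,0]
  ]
}}

```text
time: 88.3
tool_pos: [549.2, 218.0, 134.2]
tcp_rot: [179.9, -0.1, 3.0]
ft_force: [2.3, -6.2, 8.2]
finger_gap: 27.0
grip_force: 59.3
```

{"op": "apply_moves", "data": {
  "rows": [
    [-5,0,0.1,0,0,0],
    [-6,0,0.4,0,0,0],
    [-6,0,0.8,0,0,0],
    [-6,0,1.2,0,0,0],
    [-5,0,1.3,0,0,0]
  ]
}}

```text
time: 88.92
tool_pos: [521.3, 216.4, 130.6]
tcp_rot: [179.9, -0.1, 3.0]
ft_force: [3.1, -7.9, 9.4]
finger_gap: 27.2
grip_force: 59.9
```

{"op": "apply_moves", "data": {
  "rows": [
    [-2,0,0.5,0,0,0],
    [-2,0,0.5,0,0,0],
    [-2,0,0,0,0,0],
    [0,0,0,0,0,0],
    [0,0,0,0,0,0]
  ]
}}

```text
time: 89.55
tool_pos: [514.3, 216.0, 128.5]
tcp_rot: [179.8, 0.1, 3.0]
ft_force: [-0.3, -7.5, 5.4]
finger_gap: 25.9
grip_force: 59.2
```

{"op": "apply_moves", "data": {
  "rows": [
    [0,0.7,0,0,0,0],
    [0,0,0,0,0,0],
    [0,0,-30,0,0,0],
    [0,0,-30,0,0,0],
    [0,0,0,0,0,0]
  ],
  "fingers": 60
}}

```text
time: 90.18
tool_pos: [516.0, 217.6, 191.3]
tcp_rot: [-179.9, -0.2, 3.0]
ft_force: [0.0, -0.9, -0.1]
finger_gap: 60.4
grip_force: 0.0
```

{"op": "apply_moves", "data": {
  "rows": [
    [20,0,0,0,0,0],
    [20,0,0,0,0,0],
    [16,0,0,0,0,0],
    [0,0,0,0,0,0],
    [0,0,0,0,0,0]
  ],
  "fingers": 0,
  "grip_force": 30
}}

```text
time: 90.8
tool_pos: [569.6, 219.7, 187.4]
tcp_rot: [180.0, 0.1, 3.0]
ft_force: [0.1, -0.2, -0.7]
finger_gap: 0.0
grip_force: 0.0
```

{"op": "apply_moves", "data": {
  "rows": [
    [0,0,20,0,0,0],
    [0,0,20,0,0,0],
    [0,0,11,0,0,0],
    [0,0,0,0,0,0],
    [0,0,0,0,0,0]
  ]
}}

```text
time: 91.42
tool_pos: [570.9, 219.8, 138.0]
tcp_rot: [-180.0, -0.0, 3.0]
ft_force: [0.7, -0.4, -0.2]
finger_gap: -0.2
grip_force: 0.0
```

{"op": "apply_moves", "data": {
  "rows": [
    [-6,3,0,0,0,0],
    [-6,0,0,0,0,0],
    [-6,0,0,0,0,0],
    [0,0,0,0,0,0],
    [0,0,0,0,0,0]
  ]
}}

```text
time: 92.05
tool_pos: [552.7, 215.8, 137.6]
tcp_rot: [-180.0, -0.0, 3.0]
ft_force: [0.3, -0.1, 0.1]
finger_gap: -0.1
grip_force: 0.0
```

{"op": "apply_moves", "data": {
  "rows": [
    [-2,0,0,0,0,0],
    [-2,0,0,0,0,0],
    [-1,0,0,0,0,0],
    [0,0,0,0,0,0],
    [0,0,0,0,0,0]
  ]
}}

```text
time: 92.68
tool_pos: [547.7, 215.5, 137.4]
tcp_rot: [180.0, 0.0, 3.0]
ft_force: [1.1, -0.7, -1.0]
finger_gap: -0.4
grip_force: 0.4
```

{"op": "apply_moves", "data": {
  "rows": [
    [-1,0,0,0,0,0],
    [-1,0,0,0,0,0],
    [-1,0,0,0,0,0],
    [0,0,0,0,0,0],
    [0,0,0,0,0,0]
  ]
}}

```text
time: 93.3
tool_pos: [544.7, 215.4, 137.5]
tcp_rot: [180.0, 0.0, 3.0]
ft_force: [-0.5, -0.5, -0.8]
finger_gap: -0.3
grip_force: 0.4
```

{"op": "apply_moves", "data": {
  "rows": [
    [-1,0,0,0,0,0],
    [-1,0,0,0,0,0],
    [-1,0,0,0,0,0],
    [-1,0,0,0,0,0],
    [0,0,0,0,0,0]
  ]
}}

```text
time: 93.92
tool_pos: [542.6, 215.1, 137.6]
tcp_rot: [-180.0, -0.2, 3.0]
ft_force: [11.8, 0.2, -8.8]
finger_gap: -0.2
grip_force: 5.9
```

{"op": "apply_moves", "data": {
  "rows": [
    [-1,0,0,0,0,0],
    [-1,0,0,0,0,0],
    [-1,0,0,0,0,0],
    [0,0,0,0,0,0],
    [0,0,0,0,0,0]
  ]
}}

```text
time: 94.55
tool_pos: [542.0, 215.0, 137.9]
tcp_rot: [-180.0, -0.5, 2.9]
ft_force: [25.4, 2.3, -17.0]
finger_gap: 0.2
grip_force: 12.4
```

{"op": "apply_moves", "data": {
  "rows": [
    [7,0,0,0,0,0],
    [15,0,0,0,0,0],
    [0,0,-30,0,0,0],
    [0,0,-45,0,0,0],
    [0,0,-30,0,0,0]
  ]
}}

```text
time: 95.18
tool_pos: [559.9, 216.4, 244.8]
tcp_rot: [-180.0, -0.1, 3.0]
ft_force: [0.5, -0.1, -0.7]
finger_gap: 0.1
grip_force: 0.0
```

{"op": "apply_moves", "data": {
  "rows": [
    [0,30,0,0,0,0],
    [0,50,0,0,0,0],
    [0,50,0,0,0,0],
    [0,30,0,0,0,0],
    [0,0,0,0,0,0]
  ]
}}

```text
time: 95.8
tool_pos: [567.9, 54.5, 242.6]
tcp_rot: [180.0, 0.0, 2.8]
ft_force: [0.6, 0.5, 0.0]
finger_gap: -0.3
grip_force: 0.0
```

```bash
python3 -c "
from h import *
st(); print(job.hand_in())"
```

```text
95.8 [567.9  54.5 242.6] [1.80e+02 4.00e-02 2.82e+00] F [0.6 0.5 0. ] gap -0.3 0.0
the job is handed in; nothing more can be done
None
```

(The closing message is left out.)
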